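Clamp the pipe collar and hold the cam at its high point

ROBOT

A 7-joint arm with a two-finger parallel gripper is mounted at the origin on a cart in front of the work surface, level with it; the furniture and walls round the work are solid. World frame = base frame: x ahead of the robot, y to its left, z up, the work surface at z = 0. Lengths are in mm, angles in rad, forces in N, time in s.
With the tool pointing down it reaches from about 425 to 1025 mm from the base axis. Payload 9.4 kg.
Tool frame: the origin (TCP) lies at the very end of the fingers, on their centre line; the grasp point (between the pads) lies 19 mm behind it; x points along the fingers, y is the direction in which the jaws open and shut, and the axes are right-handed (so a half turn about x gives the same grasp; the last joint's range is limited). The gripper opens to 93 mm and grips with 3 to 60 N. Pads are 15 mm wide; open, the fingers measure 128 mm over their backs; the gripper's body (75 mm by 188 mm) begins 65 mm behind the grasp point.
Start: joints at [1.233, 0.599, -0.003, 1.599, 0.002, 0.943, -0.08], TCP at [186.933, -700.486, 194.518] pointing down, gripper open.
Joint ranges: [-2.57, 2.57], [-0.35, 1.97], [-1.29, 1.29], [0.11, 2.56], [-1.05, 4.19], [0.11, 1.86], [-2.63, 2.63]. Speed limits (rad/s): [2.22, 2.22, 3.01, 3.01, 3.14, 3.14, 3.14].

INTERFACE

Orientations are given as [roll, pitch, yaw] about the fixed x, y, z axes, in that order (R = Rz(yaw) Ry(pitch) Rx(roll)).
In Python, from bench import sense, read_camera, close_job gives the robot as it stands.
- The arm moves only by the tool carry_out, never from a script. Its argument "increments" is a list of rows, each a list of 7 numbers: the finger opening in mm, from 0 to 93, then the shift along the tool's x, y, z in units of 30 mm (1.0 is 30 mm), then the turn, a rotation vector about the tool's x, y, z in degrees. A call has 1 to 8 rows; each row shifts and turns the commanded pose from where the row before left it, along the tool's axes as they then stand; what a row does not reach is not made up. A row lasts 1/12 s, in which the tool goes at most 41.7 mm and 7.16 degrees, less where a joint would pass 70% of its speed; a pose out of reach is approached as far as the arm can. A call is refused whole if a number of a shift passes 1 or a number of a turn 7.16, either way. A call with a gripper value outside its range is refused whole. The fingers move at their own pace and stop on an object; the grip force is fixed at half the most. Time passes only in rows, so rows that do not move let the fingers close. It gives the time, the measured TCP pose, the force and the opening at its end, in the units of the state.
- sense(): the state, without advancing time (a new reading comes with each control period).
- read_camera(name): name is "side" or "top"; returns a dict with "color" (480x640x3 uint8, red, green, blue), "depth" (480x640 float32, mm along the optical axis (not along the pixel's ray), 0 where there is no reading), "intrinsics" (3x3 intrinsics, pixels), "k1" (the pictures are not rectified: a ray, as slopes to the right and down, at radius r is drawn at 1 + k1 r^2 times it, then the intrinsics apply), "rvec" (rotation vector, rad) and "tvec" (3), from world to camera coordinates, as OpenCV has them. Camera axes: x right, y down, z forward; pixel columns grow to the right and rows downward; lengths in mm; the calibration is good to about 2 mm. A picture is of the moment at which its call begins.
- close_job(): hands the job in, once; it reports no verdict.
The state is a dict: "clock": time; "qpos": joint angles; "qvel": joint speeds; "joint_efforts": joint torques, N m; "position": TCP position; "ee_rot": TCP orientation; "force": force on the tool from outside, world axes, zero at the start; "torque": the same for the moment, N m; "width": finger opening in mm.
Only numpy, scipy, OpenCV 4.12 (cv2) and the standard library are available. Lean on these libraries where they do the work, as an engineer would, in place of code of your own. Each camera call takes 0.05 s, during which the arm holds its last target. There are 200 camera calls.

TASK

Lift the larger of the two metal collars up and off its post and set it flat on the round seat of the eccentric clamp, between the sliding jaw and the two stop pins, and let go of it. Then swing the cam lever round by its upright black grip to the cam's high point, where the lever lies over the rib on the clamp's base and the jaw pushes the collar furthest into the sprung stop pins, and finish while still holding the lever there: a spring pulls it back, and the cam slackens again if it is taken past. Leave the smaller collar on its post, the two stands and the castings and side cutters where they are.

Things in the scene. Friction and masses are not known exactly. Their poses are not given: they have to be found in the camera images.
- collar_mid (a point): centre (half-way up) of the larger bare-metal collar, a plain ring 50 mm outside diameter, 30 mm bore, 36 mm high, 0.16 kg; z is its axis, upright at the start. It sits on a post stand, threaded over the post; its underside starts 30 mm above the table
- small_collar_mid (a point): centre of the smaller bare-metal collar, 36 mm outside diameter, 24 mm bore, 24 mm high, on the other post; to be left there
- post_a: dark steel post stand, fixed; origin at the centre of its underside on the table. Foot 68 mm across and 8 mm high, shoulder to 30 mm high on which the collar sits, post 16 mm in diameter up to 85 mm. Either collar may be on it
- post_b: second post stand, the same as post_a, with the other collar
- clamp: fixed eccentric clamp; origin on the table under it, z up. Base plate 12 mm thick, from x = -90 to +110 mm, 84 mm wide, with a 30 mm wide tail to x = -190 mm. The cam, a steel disc 48 mm across set 16 mm off-centre on the pivot, 30 to 52 mm above the table, drives a sliding jaw toward +x, which pushes the collar against the stop. Beside the seat, at y beyond +/-25 mm, it is clear down to the base plate
- jaw_mid (a point): centre of the sliding jaw, a loose steel block 32 mm along the clamp's x, 40 mm wide, 38 mm high (12 to 50 mm above the table) in guides 42 mm high; the cam pushes it 13 mm toward +x; it is not pulled back
- nest (a point): where the middle of the collar's underside should be set down: on the flat round seat (36 mm in diameter, top 30 mm above the table), midway in the gap between jaw and pins; axes as the clamp's, +x toward the stop pins. With the lever at rest the collar has 4 to 5 mm of play along x either way; turning the cam makes the jaw push it toward +x against both pins
- seated (a point): where the middle of the collar's underside lies when the cam is at its high point: against both pins, which are pushed back some 2 to 4 mm; 8.5 mm beyond the nest along the clamp's +x; 30 mm above the table
- stop (a joint): travel of the sprung stop (m): two upright pins 12 mm in diameter, 62 mm high, at y = +/-24 mm of the clamp on a block that slides toward +x; 0 = at rest (pins at x = +62 mm), 0.002 to 0.003 with the collar clamped at the high point (pressed with about 8 N), end stop 0.008
- clamp_pivot (a point): point on the upright pivot axis of the cam lever, 55 mm above the table, at x = -51 mm of the clamp
- lever_grip (a point): centre of the upright black grip at the lever's end, 110 mm from the pivot axis: a round post 22 mm in diameter, from 61 to 105 mm above the table; this point is 83 mm above the table. It stays upright and moves on a level circle about the pivot; the flat lever bar under it lies between 51 and 61 mm above the table
- high_mark (a point): where the centre of the upright grip is when the cam is at its high point (83 mm above the table): the lever then points to the clamp's -x, over the rib on the tail
- cam_lever (a joint): angle of the cam lever, counter-clockwise from above; 0 = rest stop, jaw clear of the collar (start); 1.40 = the cam's high point; beyond it the cam slackens again, stop at 2.10. A return spring pulls it toward 0 with about 3 N at the grip at rest and 4 N at the high point; pressing the collar adds up to 4 N
- elbow_mid (a point): cast pipe elbow 56 x 56 x 39 mm behind the clamp, loose, to be left alone
- socket_mid (a point): cast square socket 55 x 84 x 35 mm behind the stands, loose, to be left alone
- cutters_mid (a point): side cutters, 201 x 64 x 13 mm, lying flat between the clamp and the robot, to be left alone
Mind the look-alikes: they are no part of the job. Leave any red look-alike of the part that bears small_collar_mid alone. Leave any yellow look-alike of the part that bears collar_mid alone.

How it is judged (in metres and radians):
On the way, in this order (a step that is already met when the one before it is completed fails the run):
1. the larger collar is held by the gripper clear above its post (height (world z) of collar_mid above 0.106 m and contact force between the fingers and collar above 0.5 N), for 0.1 s.
2. the collar stands flat on the clamp's seat, let go, with the lever not yet worked (height (world z) of collar_mid between 0.043 and 0.053 m and angle between collar_mid's own z axis and vertical below 0.12 rad and horizontal distance between collar_mid and seated below 0.02 m and contact force between the fingers and collar below 0.1 N and value of joint cam_lever below 0.4 rad), for 0.2 s.
At the end, for the whole second after the job is handed in: The fingers hold the cam lever (over 0.8 N) still within 0.22 rad of its high point (1.18 to 1.62 rad); the larger collar stands on the seat within 4 mm of its place against both pins, jaw pressing over 4 N, stop pushed back over 1 mm, fingers off it; smaller collar on its post (value of joint cam_lever between 1.18 and 1.62 rad and contact force between the fingers and cam_lever above 0.8 N and velocity of joint cam_lever between -0.1 and 0.1 rad/s and height (world z) of collar_mid between 0.043 and 0.053 m and angle between collar_mid's own z axis and vertical below 0.12 rad and horizontal distance between collar_mid and seated below 0.004 m and contact force between jaw and collar above 4 N and value of joint stop above 0.001 m and contact force between the fingers and collar below 0.1 N and linear speed of collar below 0.02 m/s and height (world z) of small_collar_mid below 0.05 m); the arm keeps its last pose, push and grip.
It fails at once if the smaller collar is moved more than 20 mm (distance of small_collar_mid from where it was at the start of the episode above 0.02 m).
It fails at once if a casting or the side cutters are moved more than 30 mm (distance of any of elbow_mid, socket_mid, cutters_mid from where it was at the start of the episode above 0.03 m).
It fails at once if the cam lever is worked while the gripper holds the collar (value of joint cam_lever above 0.5 rad and contact force between the fingers and collar above 1 N).
It also fails if it takes over 58 s, if anything falls off the work surface, if the arm or the gripper's body presses on something with over 40 N, if the wrist force passes 120 N, or if a joint passes its speed limit or range.

## Working session

There is one attempt and no reset: what is moved stays moved. The work goes in short steps, Python scripts to look and compute and a tool call to move; the robot and the scene stay as the last step left them, time stands still between calls to the robot, and variables do not carry over. Pictures are saved under pics/ and viewed, about 8 in all and at most 12, crops included, and the job is handed in when it is done.

Besides the shell and the picture viewer there is one more tool, called after "Emit:" as name(argument=value, ...), one argument or row to a line, values as JSON. carry_out: Moves the arm, as the interface text tells. Its arguments: {"type":"object","properties":{"increments":{"type":"array"}},"required":["increments"]}

```bash
mkdir -p pics; ls; cat > h.py <<'E'
import numpy as np, cv2
from bench import sense, read_camera, close_job
from scipy.spatial.transform import Rotation as Ro
def snap(n,f=None):
    c=read_camera(n)
    if f: cv2.imwrite(f,c['color'][:,:,::-1])
    np.savez('/tmp/%s.npz'%n,**c); return c
def load(n): return dict(np.load('/tmp/%s.npz'%n))
def rays(c,px):
    K=c['intrinsics'];px=np.asarray(px,float).reshape(-1,2)
    d=np.c_[(px[:,0]-K[0,2])/K[0,0],(px[:,1]-K[1,2])/K[1,1]];u=d.copy()
    for _ in range(20): u=d/(1+float(c['k1'])*(u**2).sum(1,keepdims=True))
    R=cv2.Rodrigues(np.asarray(c['rvec'],float))[0];t=np.asarray(c['tvec'],float).ravel()
    return -R.T@t, np.c_[u,np.ones(len(u))]@R
def onz(c,px,z):
    o,r=rays(c,px);return o+r*((z-o[2])/r[:,2])[:,None]
def pts(c):
    h,w=c['depth'].shape;v,u=np.mgrid[:h,:w]
    o,r=rays(c,np.c_[u.ravel(),v.ravel()])
    return (o+r*c['depth'].reshape(-1,1)).reshape(h,w,3)
E
python3 - <<'E'
from h import *
for n in('side','top'):
    c=snap(n,'pics/%s0.png'%n); o,r=rays(c,[[320,240]]); print(n,o,r,c['intrinsics'][0,0],c['k1'])
print(sense())
E
```

```text
pics
side [150.93146626 591.2266022  598.46283893] [[ 0.40484234 -0.7158411  -0.56896534]] 552.0458032341644 -0.07870659308610671
top [ 321.2314836   -30.45295647 1048.15829969] [[ 0.21272346 -0.05056338 -0.97591592]] 460.4906670855448 -0.0019099871922210955
{'clock': 0.1, 'qpos': array([ 1.23329602,  0.60006802, -0.00254144,  1.60001022,  0.00182453,
        0.94290415, -0.07979393]), 'qvel': array([ 6.08849086e-04, -1.25968980e-03,  1.25163248e-03, -2.47717439e-03,
        1.09939144e-03, -3.45592857e-04, -9.98061294e-05]), 'joint_efforts': array([ 5.15974330e-03, -7.66553378e+01,  1.50244854e+00, -2.52934742e+01,
       -5.23852184e-02,  1.36838577e-02,  6.84510223e-05]), 'position': array([ 186.80445862, -700.05426888,  193.74400687]), 'ee_rot': array([-1.46225736,  1.56940827,  1.94021294]), 'force': array([-0.53992781,  1.03582806, -0.06363966]), 'torque': array([ 0.00486516,  0.02922008, -0.02675582]), 'width': 92.96340862464399}
```

View pics/top0.png

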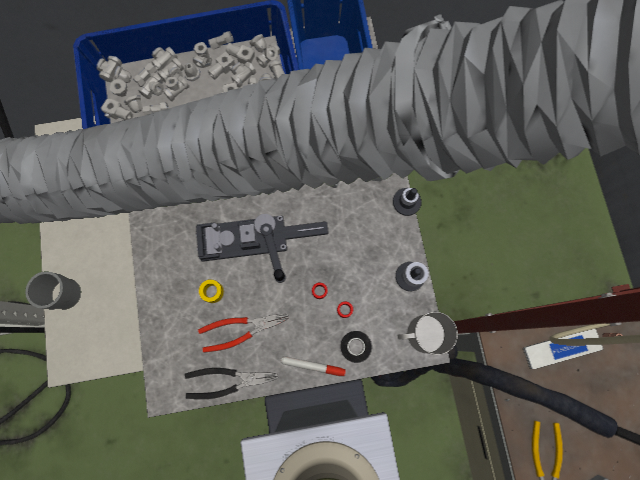

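View pics/side0.png

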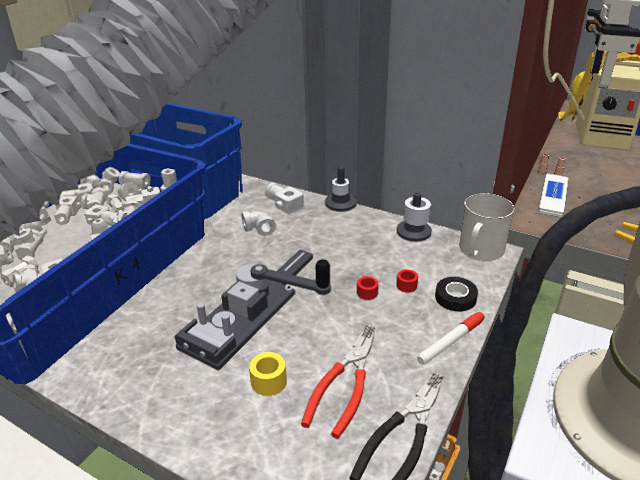

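Top view: clamp near (250,238), its grip at (280,276), and post stands at (408,200) and (413,275). Candidates for the larger collar are the metal ring at top (413,275)/side (416,212), the metal ring at top (408,198)/side (341,190), the yellow ring at top (210,291), the red rings at (319,291) and (345,310), and the black/white ring at (356,346). The metal ring at (413,275) looks like the larger one. I'll check it in a crop and measure it.

```bash
python3 - <<'E'
from h import *
T=load('top');S=load('side')
def cr(c,x,y,w,h,s): return cv2.resize(c['color'][y:y+h,x:x+w,::-1],None,fx=s,fy=s,interpolation=cv2.INTER_CUBIC)
a=cr(T,190,205,150,85,4); b=cr(T,385,180,50,115,2.5*1.4)
c=cr(S,170,240,170,130,2.3);d=cr(S,320,160,120,90,3.3)
M=np.zeros((600,800,3),np.uint8)
a=a[:300,:600];M[:a.shape[0],:a.shape[1]]=a;M[:min(300,b.shape[0]),610:610+b.shape[1]]=b[:300]
M[300:300+c.shape[0],:c.shape[1]]=c[:300];M[300:300+d.shape[0],398:398+d.shape[1]]=d[:,:402]
cv2.imwrite('pics/m1.png',M)
P=pts(T);PS=pts(S)
for n,Q,l in(('T',P,[(414,265),(414,275),(407,190),(408,200),(263,225),(280,276),(222,238),(248,235),(320,229),(240,215),(235,255),(60,180),(300,110),(400,120),(450,120),(520,100),(420,165),(150,165)]),('S',PS,[(416,212),(341,190),(322,275),(220,320),(250,272),(201,315),(226,332),(257,222),(285,197),(490,200),(60,150),(200,30)])):
    for u,v in l: print(n,u,v,Q[v,u].round(0))
E
```

```text
T 414 265 [ 446. -272.   67.]
T 414 275 [ 424. -266.   69.]
T 407 190 [ 619. -297.   53.]
T 408 200 [ 595. -294.   53.]
T 263 225 [591.  37.  62.]
T 280 276 [466.  15. 107.]
T 222 238 [585. 135.  32.]
T 248 235 [578.  74.  49.]
T 320 229 [572. -89.  15.]
T 240 215 [641.  91.   1.]
T 235 255 [546. 114.  13.]
T 60 180 [587. 265. 469.]
T 300 110 [545. -56. 631.]
T 400 120 [ 488. -132.  695.]
T 450 120 [ 476. -169.  705.]
T 520 100 [ 463. -205.  748.]
T 420 165 [ 456. -149.  666.]
T 150 165 [562. 128. 525.]
S 416 212 [ 422. -251.   58.]
S 341 190 [ 594. -283.   44.]
S 322 275 [467.  28.  88.]
S 220 320 [586. 133.  32.]
S 250 272 [597.  34.  51.]
S 201 315 [607. 148.  45.]
S 226 332 [561. 151.  34.]
S 257 222 [ 692. -122.   29.]
S 285 197 [ 690. -221.   34.]
S 490 200 [ 304. -319.   80.]
S 60 150 [565. 321. 397.]
S 200 30 [540. 144. 461.]
```

View pics/m1.png

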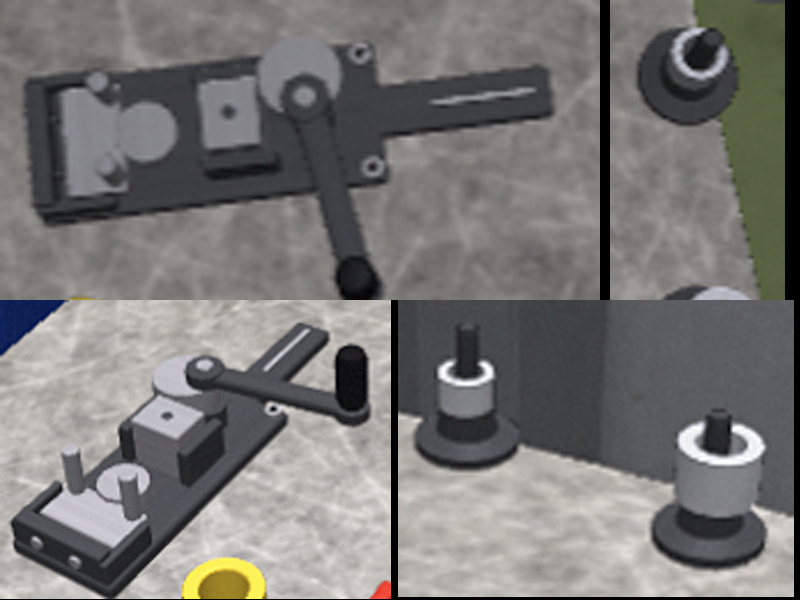

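The crop shows the wide collar on the near stand and the narrow one on the far stand. That makes top (414,275) the larger collar. Next I'll measure positions and the duct's clearance.

```bash
python3 - <<'E'
from h import *
T=load('top');S=load('side');P=pts(T);PS=pts(S)
# collar: points on top face height & outer ring
for n,Q,c in(('T',P,T),('S',PS,S)):
    for nm,cx,cy,zt,r in(('large',428,-266,66,40),('small',600,-293,54,32)):
        col=c['color'].astype(int)
        m=(abs(Q[...,2]-zt)<5)&(np.hypot(Q[...,0]-cx,Q[...,1]-cy)<r)&(col.min(2)>110)
        v,u=np.nonzero(m)
        W=onz(c,np.c_[u,v],zt)[:,:2].astype(np.float32); (ce,ra)=cv2.minEnclosingCircle(W); print(n,nm,len(u),ce,ra,W.mean(0))
f=lambda u,v,z:onz(T,[[u,v]],z)[0,:2]
seat=f(226.8,238,30);piv=f(266.2,229.2,64);jaw=f(247,233,50);g=f(279.2,273.8,105);t1=f(297.5,230.5,14);t2=f(323.8,227.5,14)
print('seat',seat,'piv',piv,'jaw',jaw,'grip',g,'tail',t1,t2)
ts=onz(S,[[170+123/2.3,240+182/2.3]],30)[0];print('seat side',ts, 'pivS',onz(S,[[170+205/2.3,240+69/2.3]],64)[0],'gripS',onz(S,[[170+352/2.3,240+50/2.3]],105)[0])
for a,b,n in((seat,piv,'seat-piv'),(t1,t2,'tail'),(g,piv,'g')):
    d=a-b; print(n,np.hypot(*d),np.degrees(np.arctan2(d[1],d[0])))
# duct
A=np.vstack([P.reshape(-1,3)[T['depth'].ravel()>0],PS.reshape(-1,3)[S['depth'].ravel()>0]])
A=A[(A[:,2]>180)&(A[:,0]>250)]
for y in range(-400,400,80):
    B=A[abs(A[:,1]-y)<40]
    if len(B): print(y,'minz %.0f'%B[:,2].min(),[(z,int(B[abs(B[:,2]-z)<25][:,0].min())) for z in range(250,800,50) if (abs(B[:,2]-z)<25).any()])
E
```

```text
T large 252 (428.56207275390625, -274.3370056152344) 24.73307228088379 [ 428.3379  -274.64362]
T small 77 (605.8111572265625, -301.3131103515625) 17.61326026916504 [ 604.1151  -297.93997]
S large 182 (426.0173034667969, -266.3252258300781) 27.49692726135254 [ 424.43024 -264.956  ]
S small 70 (600.1819458007812, -295.1711120605469) 20.132471084594727 [ 599.8034  -291.57974]
seat [584.02389241 124.18992664] piv [580.065716    30.96361877] jaw [582.46920358  75.29493029] grip [470.83322354  16.19962726] tail [577.73485402 -36.72350818] [574.33426205 -97.87188633]
seat side [583.48265416 127.18972597  30.        ] pivS [576.51265555  36.42960652  64.        ] gripS [470.65276475  18.02668414 105.        ]
seat-piv 93.31029760629451 87.5688120397706
tail 61.242862249949525 86.81693799503283
g 110.22573589325941 -172.30248332837886
-400 minz 180 [(250, 281), (300, 264), (350, 263), (400, 263), (450, 278), (500, 278), (550, 283)]
-320 minz 378 [(400, 262), (450, 264), (500, 264), (550, 264), (750, 413)]
-240 minz 614 [(600, 461), (650, 437), (700, 424), (750, 413)]
-160 minz 583 [(600, 455), (650, 443), (700, 442), (750, 451)]
-80 minz 300 [(300, 1175), (350, 1042), (400, 1006), (550, 481), (600, 476), (650, 477), (700, 504)]
0 minz 289 [(300, 1192), (350, 1192), (400, 1146), (450, 530), (500, 501), (550, 496), (600, 498), (650, 543)]
80 minz 404 [(400, 546), (450, 521), (500, 512), (550, 514), (600, 551)]
160 minz 372 [(350, 585), (400, 542), (450, 530), (500, 526), (550, 561)]
240 minz 354 [(350, 562), (400, 545), (450, 542), (500, 551)]
320 minz 329 [(350, 563), (400, 552), (450, 557)]
```

```bash
python3 - <<'E'
from h import *
T=load('top');S=load('side');P=pts(T);PS=pts(S)
A=np.vstack([np.c_[P.reshape(-1,3),T['color'].reshape(-1,3)][T['depth'].ravel()>0],np.c_[PS.reshape(-1,3),S['color'].reshape(-1,3)][S['depth'].ravel()>0]])
A=A[(A[:,2]>110)&(A[:,1]<-150)&(A[:,1]>-900)&(A[:,0]>-250)&(A[:,0]<480)]
for z in range(110,1000,80):
    B=A[abs(A[:,2]-z-40)<40]
    q=np.round(B[:,:2]/50).astype(int)*50
    k,n=np.unique(q,axis=0,return_counts=True)
    print(z,[(tuple(map(int,a)),int(b)) for a,b in zip(k,n) if b>5])
for n,Q,l in(('T',P,[(480,323),(550,310),(620,295),(600,440),(470,370),(400,378)]),('S',PS,[(520,120),(530,60),(560,30),(510,180),(560,230),(510,300),(600,200),(480,420)])):
    for u,v in l: print(n,u,v,Q[v,u].round(0))
E
```

```text
110 [((150, -900), 60), ((200, -900), 27), ((250, -850), 11), ((250, -800), 47), ((250, -750), 35), ((300, -900), 25), ((300, -850), 48), ((300, -800), 59), ((300, -750), 74), ((300, -700), 90), ((300, -650), 93), ((300, -600), 108), ((300, -550), 104), ((300, -400), 1013)]
190 [((150, -650), 195), ((200, -750), 228), ((200, -650), 71), ((250, -750), 6), ((250, -700), 27), ((250, -650), 17), ((250, -600), 7), ((250, -550), 19), ((250, -500), 29), ((300, -900), 37), ((300, -850), 74), ((300, -800), 81), ((300, -750), 65), ((300, -700), 63), ((300, -650), 74), ((300, -600), 115), ((300, -550), 117), ((300, -400), 1206)]
270 [((150, -650), 279), ((150, -600), 554), ((200, -750), 132), ((200, -700), 80), ((200, -650), 153), ((200, -600), 329), ((250, -800), 12), ((250, -750), 140), ((250, -500), 74), ((250, -450), 138), ((250, -400), 149), ((300, -900), 26), ((300, -850), 75), ((300, -800), 87), ((300, -750), 93), ((300, -700), 108), ((300, -650), 67), ((300, -600), 20), ((300, -550), 114), ((300, -400), 1449)]
350 [((150, -650), 279), ((200, -700), 76), ((200, -650), 285), ((250, -400),
[... 250 characters left out ...]
), 670)]
670 [((400, -300), 88), ((400, -250), 481), ((450, -250), 1647), ((450, -200), 5284), ((450, -150), 925), ((500, -200), 413), ((500, -150), 301)]
750 [((400, -250), 383), ((450, -250), 6621), ((450, -200), 1664), ((500, -250), 664), ((500, -200), 320)]
830 []
910 []
990 []
T 480 323 [ 301. -380.   72.]
T 550 310 [ 308. -381.  365.]
T 620 295 [ 314. -388.  516.]
T 600 440 [  12. -606.  -16.]
T 470 370 [ 201. -370.  -36.]
T 400 378 [ 146. -314. -668.]
S 520 120 [ 287. -381.  218.]
S 530 60 [ 288. -382.  325.]
S 560 30 [ 296. -832.  278.]
S 510 180 [ 284. -379.   98.]
S 560 230 [ 175. -403.    4.]
S 510 300 [ 232. -342. -151.]
S 600 200 [ 118. -503.   35.]
S 480 420 [ 222. -213. -386.]
```

```bash
cat >> h.py <<'E'
def pose():
    s=sense();R=Ro.from_euler('xyz',s['ee_rot']).as_matrix();return s,np.array(s['position']),R
def st():
    s,p,R=pose();np.set_printoptions(precision=3,suppress=True)
    print('t',s['clock'],'p',p.round(1),'x',R[:,0],'y az %.1f'%np.degrees(np.arctan2(R[1,1],R[0,1])),'q',s['qpos'],'F',s['force'],'w',s['width'])
    open('/tmp/log.txt','a').write(repr((list(map(float,s['qpos'])),list(map(float,p)),R.tolist()))+'\n'); return s,p,R
def to(tgt,rows,az=None):
    "steps per row, tool axes in 30 mm units, turning about tool x first/last neglected"
    s,p,R=st(); print('tool units total',(R.T@(np.array(tgt)-p)/30), 'per row',(R.T@(np.array(tgt)-p)/30/rows))
E
python3 - <<'E'
from h import *
s,p,R=st();print(R)
az=np.radians(-75)
for t in [(300*np.cos(az),300*np.sin(az),300)]: to(t,16)
E
```

```text
t 0.1 p [ 186.8 -700.1  193.7] x [-0.001  0.001 -1.   ] y az -75.1 q [ 1.233  0.6   -0.003  1.6    0.002  0.943 -0.08 ] F [-0.54   1.036 -0.064] w 92.96340862464399
[[-0.001  0.258 -0.966]
 [ 0.001 -0.966 -0.258]
 [-1.    -0.001  0.   ]]
t 0.1 p [ 186.8 -700.1  193.7] x [-0.001  0.001 -1.   ] y az -75.1 q [ 1.233  0.6   -0.003  1.6    0.002  0.943 -0.08 ] F [-0.54   1.036 -0.064] w 92.96340862464399
tool units total [ -3.522 -14.157  -0.011] per row [-0.22  -0.885 -0.001]
```

Emit:
carry_out(
  increments=[
    [93,-0.3,-1,0,0,0,0],
    [93,-0.3,-1,0,0,0,0],
    [93,-0.3,-1,0,0,0,0],
    [93,-0.3,-1,0,0,0,0],
    [93,-0.3,-1,0,0,0,0],
    [93,-0.3,-1,0,0,0,0],
    [93,-0.3,-1,0,0,0,0],
    [93,-0.3,-1,0,0,0,0],
  ],
)

```text
clock: 0.77
position: [124.5, -466.9, 266.6]
ee_rot: [-1.328, 1.57, 2.074]
force: [0.5, 0.5, 0.9]
width: 93.0
```

```bash
python3 -c "
from h import *
st()"
```

```text
t 0.7667 p [ 124.5 -466.9  266.6] x [-0.     0.001 -1.   ] y az -75.1 q [ 1.21   0.221 -0.021  2.049  0.006  0.872 -0.125] F [0.521 0.526 0.868] w 92.95870895929467
```

Emit:
carry_out(
  increments=[
    [93,0,-1,0,0,0,0],
    [93,0,-1,0,0,0,0],
    [93,0,-1,0,0,0,0],
    [93,0,-1,0,0,0,0],
    [93,0,-1,0,0,0,0],
    [93,0,-1,0,0,0,0],
    [93,0,0,0,0,0,0],
  ],
)

```text
clock: 1.35
position: [76.4, -289.2, 265.9]
ee_rot: [-1.327, 1.567, 2.075]
force: [-1.2, 0.0, -1.3]
width: 92.4
```

```bash
python3 -c "
from h import *
st()"
```

```text
t 1.35 p [  76.4 -289.2  265.9] x [-0.002  0.003 -1.   ] y az -75.1 q [ 1.184 -0.043 -0.059  2.361 -0.003  0.826 -0.183] F [-1.164  0.015 -1.26 ] w 92.40321509920285
```

Emit:
carry_out(
  increments=[
    [93,0,0.05,-1,-5.7,0,0],
    [93,0,0.05,-1,-5.7,0,0],
    [93,0,0.05,-1,-5.7,0,0],
    [93,0,0.05,-1,-5.7,0,0],
    [93,0,0.05,-1,-5.7,0,0],
    [93,0,0.05,-1,-5.7,0,0],
    [93,0,0.05,-1,-5.7,0,0],
    [93,0,0,0,0,0,0],
  ],
)

```text
clock: 2.02
position: [262.2, -191.5, 266.8]
ee_rot: [2.396, 1.569, 0.223]
force: [-0.2, -0.5, 0.0]
width: 93.1
```

```bash
python3 -c "
from h import *
st()"
```

```text
t 2.0167 p [ 262.2 -191.5  266.8] x [ 0.002  0.    -1.   ] y az -34.5 q [ 0.853  0.01  -0.394  2.307  0.004  0.823 -0.145] F [-0.231 -0.487  0.028] w 93.06246719437999
```

Emit:
carry_out(
  increments=[
    [93,0,0.6,0,7,0,0],
    [93,0,0.6,0.07,7,0,0],
    [93,0,0.6,-0.15,7,0,0],
    [93,0,0.55,-0.2,7,0,0],
    [93,0,0.53,-0.28,7,0,0],
    [93,0,0.5,-0.34,7,0,0],
    [93,0,0.45,-0.4,7,0,0],
    [93,0,0.4,-0.45,7,0,0],
  ],
)

```text
clock: 2.68
position: [373.7, -282.4, 266.2]
ee_rot: [-0.191, 1.57, 2.923]
force: [0.7, -0.6, 0.5]
width: 93.2
```

Emit:
carry_out(
  increments=[
    [93,0,0,0,7,0,0],
    [93,0,0,0,7,0,0],
    [93,0,0,0,7,0,0],
    [93,0,0,0,7,0,0],
    [93,0,0,0,3.5,0,0],
    [93,0,0,0,0,7,0],
    [93,0,0,0,0,7,0],
    [93,0,0,0,0,0,0],
  ],
)

```text
clock: 3.35
position: [368.5, -279.4, 264.7]
ee_rot: [3.138, 1.324, -0.575]
force: [-2.0, 1.1, -1.1]
width: 93.0
```

```bash
python3 -c "
from h import *
st()
to((405,-260,200),8)
to((428,-271,140),8)"
```

```text
t 3.35 p [ 368.5 -279.4  264.7] x [ 0.205 -0.133 -0.97 ] y az -122.7 q [ 0.682  0.093 -0.182  2.257  0.066  0.548 -1.692] F [-1.957  1.064 -1.119] w 92.97356346243201
t 3.35 p [ 368.5 -279.4  264.7] x [ 0.205 -0.133 -0.97 ] y az -122.7 q [ 0.682  0.093 -0.182  2.257  0.066  0.548 -1.692] F [-1.957  1.064 -1.119] w 92.97356346243201
tool units total [ 2.253 -1.203 -0.127] per row [ 0.282 -0.15  -0.016]
t 3.35 p [ 368.5 -279.4  264.7] x [ 0.205 -0.133 -0.97 ] y az -122.7 q [ 0.682  0.093 -0.182  2.257  0.066  0.548 -1.692] F [-1.957  1.064 -1.119] w 92.97356346243201
tool units total [ 4.399 -1.311 -0.457] per row [ 0.55  -0.164 -0.057]
```

```bash
cat > k.py <<'E'
import numpy as np, itertools
from scipy.optimize import least_squares
from scipy.spatial.transform import Rotation as Ro
Z=lambda a:Ro.from_euler('z',a).as_matrix()
Y=lambda a:Ro.from_euler('y',a).as_matrix()
e=np.array([0,0,1.])
def fk(q,p,s):
    c0,h,L1,L2,d,ct,a1,a2=p
    R=Z(c0)@Z(s[0]*q[0])@Y(q[1])@Z(s[1]*q[2]); E=h*e+R@[a1,0,L1]
    R=R@Y(q[3])@Z(s[2]*q[4]); W=E+R@[a2,0,L2]
    R=R@Y(q[5])@Z(s[3]*q[6]+ct); return E,W,W+R@(d*e),np.c_[R[:,2],R[:,0],R[:,1]]
E
python3 - <<'E'
from k import *
D=[eval(l) for l in open('/tmp/log.txt')]
best=[]
for s in itertools.product([1,-1],repeat=4):
  for ct in(0,1.57,3.14,-1.57):
    f=lambda p:np.concatenate([np.r_[fk(q,p,s)[2]-P,100*(fk(q,p,s)[3]-np.array(R)).ravel()] for q,P,R in D])
    r=least_squares(f,[0,300,640,450,350,ct,0,0]); best.append((r.cost,s,r.x.round(3),np.sqrt(2*r.cost/len(D))))
best.sort(key=lambda b:b[0])
for b in best[:4]:print(b)
E
```

```text
Still running in the background as job /tmp/bash_jobs.1000/4cbe82e9a837 (pid 752). You'll get a notice when it ends.
```

```bash
kill -9 -- -$(cat /tmp/bash_jobs.1000/4cbe82e9a837/pid); export OMP_NUM_THREADS=1 OPENBLAS_NUM_THREADS=1; timeout 60 python3 - <<'E'
from k import *
import time
D=[eval(l) for l in open('/tmp/log.txt')]
D=[d for i,d in enumerate(D) if i==0 or d[1]!=D[i-1][1]]
t0=time.time();best=[]
for s5,s7 in itertools.product([1,-1],repeat=2):
    s=(-1,-1,s5,s7)
    def f(p):
        o=[]
        for q,P,R in D:
            _,_,X,RR=fk(q,p,s);o+=[X-P,100*(RR-np.array(R)).ravel()]
        return np.concatenate(o)
    for ct in (0,3.14):
        r=least_squares(f,[-.07,300,640,450,350,ct,0,0],max_nfev=25);best.append((r.cost,s,r.x.round(3).tolist()))
best.sort(key=lambda b:b[0]);print(len(D),time.time()-t0)
for b in best[:3]:print(b)
E
```

```text
5 1.0789244174957275
(np.float64(773.0128630899728), (-1, -1, -1, -1), [-0.108, 521.841, 620.228, 555.474, 398.433, 3.034, 7.542, 136.064])
(np.float64(773.0128630930236), (-1, -1, -1, -1), [-0.108, 521.843, 620.227, 555.475, 398.433, 3.034, 7.542, 136.065])
(np.float64(900.8061772921881), (-1, -1, 1, -1), [-0.108, -225.575, 719.847, 212.115, 288.097, 3.009, -20.374, -278.832])
```

```bash
cat > k.py <<'E'
import numpy as np, itertools
from scipy.optimize import least_squares
from scipy.spatial.transform import Rotation as Ro
Z=lambda a:Ro.from_euler('z',a).as_matrix()
Y=lambda a:Ro.from_euler('y',a).as_matrix()
e=np.array([0,0,1.])
def fk(q,p,s):
    h,L1,L2,d,a1,a2,b1,b2=p
    R=Z(s[0]*q[0])@Y(q[1])@Z(s[1]*q[2]); E=h*e+R@[a1,b1,L1]
    R=R@Y(q[3])@Z(s[2]*q[4]); W=E+R@[a2,b2,L2]
    R=R@Y(q[5])@Z(s[3]*q[6]+np.pi); return E,W,W+R@(d*e),np.c_[R[:,2],R[:,0],R[:,1]]
def data():
    D=[eval(l) for l in open('/tmp/log.txt')]
    return [d for i,d in enumerate(D) if i==0 or d[1]!=D[i-1][1]]
def fit(D,s,free=slice(None)):
    def f(p):
        o=[]
        for q,P,R in D:
            _,_,X,RR=fk(q,p,s);o+=[X-P,100*(RR-np.array(R)).ravel()]
        return np.concatenate(o+[np.r_[(p-[340,640,450,400,0,0,0,0])*.01]])
    return least_squares(f,[340,640,450,400,0,0,0,0],max_nfev=25)
E
export OMP_NUM_THREADS=1; timeout 60 python3 - <<'E'
from k import *
D=data()
for s5,s7 in itertools.product([1,-1],repeat=2):
    r=fit(D,(-1,-1,s5,s7)); print(round(r.cost,1),s5,s7,r.x.round(1).tolist(),[abs(r.fun[12*i:12*i+3]).max().round(1) for i in range(len(D))],[abs(r.fun[12*i+3:12*i+12]).max().round(1) for i in range(len(D))])
E
```

```text
42893.1 1 1 [-103.4, 704.7, 272.9, 297.7, -17.2, -201.9, -91.3, 34.7] [np.float64(0.9), np.float64(2.8), np.float64(4.2), np.float64(5.7), np.float64(2.2)] [np.float64(14.8), np.float64(22.3), np.float64(33.2), np.float64(25.5), np.float64(175.0)]
245.4 1 -1 [-103.4, 704.7, 272.9, 297.7, -17.2, -201.9, -91.3, 34.7] [np.float64(0.9), np.float64(2.8), np.float64(4.2), np.float64(5.7), np.float64(2.2)] [np.float64(0.3), np.float64(0.9), np.float64(0.5), np.float64(0.5), np.float64(9.3)]
42483.1 -1 1 [326.8, 648.7, 466.9, 367.3, -1.1, 33.2, -53.9, -1.9] [np.float64(1.0), np.float64(2.7), np.float64(3.9), np.float64(4.8), np.float64(1.0)] [np.float64(15.0), np.float64(23.0), np.float64(32.9), np.float64(25.9), np.float64(178.3)]
32.0 -1 -1 [326.8, 648.7, 466.9, 367.3, -1.1, 33.2, -53.9, -1.9] [np.float64(1.0), np.float64(2.7), np.float64(3.9), np.float64(4.8), np.float64(1.0)] [np.float64(0.0), np.float64(0.0), np.float64(0.0), np.float64(0.0), np.float64(0.0)]
```

```bash
cat >> k.py <<'E'
S=(-1,-1,-1,-1)
lo=np.array([-2.57,-.35,-1.29,.11,-1.05,.11,-2.63]);hi=np.array([2.57,1.97,1.29,2.56,4.19,1.86,2.63])
def ik(p,tcp,R,q0,w=.02,q3=None):
    def f(q):
        _,_,X,RR=fk(q,p,S);return np.r_[X-tcp,200*(RR-R).ravel(),w*10*(q-q0),0 if q3 is None else 50*(q[2]-q3)]
    r=least_squares(f,np.clip(q0,lo+.01,hi-.01),bounds=(lo,hi),max_nfev=60);_,_,X,RR=fk(r.x,p,S)
    return r.x,np.linalg.norm(X-tcp),np.linalg.norm(RR-R)
def orient(beta,t,ys=-1):
    b=np.radians(beta);t=np.radians(t)
    x=np.array([np.cos(b)*np.sin(t),np.sin(b)*np.sin(t),-np.cos(t)]);y=np.array([np.cos(b+ys*np.pi/2),np.sin(b+ys*np.pi/2),0])
    return np.c_[x,y,np.cross(x,y)]
E
export OMP_NUM_THREADS=1; timeout 200 python3 - <<'E'
from k import *
from h import load,pts
T=load('top');Sd=load('side')
A=np.vstack([pts(c).reshape(-1,3)[c['depth'].ravel()>0] for c in(T,Sd)])
A=A[(A[:,2]>300)&(A[:,0]>400)&(A[:,1]>-400)][::7]
p=fit(data(),S).x; q0=np.array(data()[-1][0])
def seg(a,b):
    d=b-a;t=np.clip((A-a)@d/(d@d),0,1);D=np.linalg.norm(A-a-t[:,None]*d,axis=1);i=D.argmin();return D[i].round(0),A[i].round(0)
np.set_printoptions(precision=2,suppress=True)
def chk(nm,tcp,R,q00,**k):
    q,e1,e2=ik(p,tcp,R,q00,**k);E,W,X,_=fk(q,p,S)
    print(nm,'q',q,'err %.1f %.2f'%(e1,e2),'E',E.round(0),'W',W.round(0),'fore',seg(E,W),'tool',seg(W,X)[0])
q1=np.array([0,.6,0,1.8,0,.7,0])
for t in(20,35,50,60):
    for q3 in(None,-.8,.8): chk(('nest',t,q3),np.array([584,125,33]),orient(87.2,t),q1,q3=q3)
for t in(0,30,45,60):
    chk(('high',t),np.array([573-19*np.sin(np.radians(t)),-77,83-19*np.cos(np.radians(t))]),orient(0,t),np.array([0,.6,0,1.8,0,.7,-1.57]))
E
```

```text
('nest', 20, None) q [ 0.19  0.72 -0.39  2.03 -0.24  0.39  0.07] err 0.0 0.00 E [ 426. -134.  800.] W [578.  -0. 378.] fore (np.float64(1.0), array([492., -76., 620.])) tool 86.0
('nest', 20, -0.8) q [ 0.43  0.8  -0.8   2.04  0.48  0.44 -0.65] err 0.0 0.00 E [ 430. -238.  753.] W [578.  -0. 378.] fore (np.float64(1.0), array([ 439., -223.,  730.])) tool 86.0
('nest', 20, 0.8) q [-0.33  0.76  0.41  2.02 -1.05  0.72  0.85] err 4.5 0.05 E [424.  93. 812.] W [592.   5. 384.] fore (np.float64(1.0), array([525.,  40., 556.])) tool 84.0
('nest', 35, None) q [ 0.46  0.84 -0.54  2.03 -0.55  0.42  0.53] err 0.0 0.00 E [ 427. -262.  742.] W [574. -85. 334.] fore (np.float64(3.0), array([ 433., -252.,  721.])) tool 167.0
('nest', 35, -0.8) q [ 0.6   0.9  -0.8   2.03 -0.04  0.38  0.02] err 0.0 0.00 E [ 418. -330.  701.] W [574. -85. 334.] fore (np.float64(51.0), array([ 432., -267.,  699.])) tool 167.0
('nest', 35, 0.8) q [ 0.01  0.79  0.12  2.   -1.05  0.79  0.99] err 7.2 0.09 E [455. -59. 788.] W [599. -82. 344.] fore (np.float64(2.0), array([507., -66., 630.])) tool 165.0
('nest', 50, None) q 
[... 1112 characters left out ...]
) q [ 0.04  0.62 -0.01  2.01  0.01  0.51 -1.54] err 0.0 0.00 E [374. -69. 855.] W [573. -77. 431.] fore (np.float64(2.0), array([490., -75., 610.])) tool 102.0
('high', 30) q [ 0.15  0.54  0.01  2.25 -1.05  0.11 -0.37] err 28.1 0.31 E [ 319. -103.  885.] W [466. -99. 440.] fore (np.float64(56.0), array([482., -96., 569.])) tool 109.0
('high', 45) q [ 0.46  0.51 -0.27  2.26 -1.05  0.11 -0.24] err 53.8 0.60 E [ 273. -194.  885.] W [ 448. -146.  453.] fore (np.float64(71.0), array([ 451., -168.,  633.])) tool 125.0
('high', 60) q [ 1.4   1.12 -1.29  2.38  2.05  0.29 -2.63] err 68.1 0.80 E [  89. -600.  564.] W [ 356. -308.  313.] fore (np.float64(334.0), array([ 463., -202.,  614.])) tool 336.0
```

```bash
cat > sim.py <<'E'
from k import *
from h import load,pts
T=load('top');Sd=load('side')
A=np.vstack([pts(c).reshape(-1,3)[c['depth'].ravel()>0] for c in(T,Sd)])
A=A[(A[:,2]>300)&(A[:,0]>400)&(A[:,1]>-400)][::9]
G=np.array([(x,y,z) for x in(265,295,320) for y in(-410,-380,-350) for z in range(0,1200,40)],float)
p=fit(data(),S).x
def seg(a,b,C):
    d=b-a;t=np.clip((C-a)@d/(d@d),0,1);return np.linalg.norm(C-a-t[:,None]*d,axis=1).min()
def jac(q):
    E,W,X,R=fk(q,p,S);J=np.zeros((6,7))
    for i in range(7):
        dq=q.copy();dq[i]+=1e-5;_,_,X2,R2=fk(dq,p,S)
        J[:3,i]=(X2-X)/1e-5;J[3:,i]=Ro.from_matrix(R2@R.T).as_rotvec()/1e-5
    J[:3]/=300;return J,X,R
def go(q,tcp,R1,n=15):
    q=q.copy();_,_,X0,R0=fk(q,p,S);rv=Ro.from_matrix(R1@R0.T).as_rotvec();m=dict(foreD=1e3,upD=1e3,toolD=1e3,foreP=1e3,upP=1e3,toolP=1e3)
    for k in range(1,n+1):
        Xt=X0+(tcp-X0)*k/n;Rt=Ro.from_rotvec(rv*k/n).as_matrix()@R0
        for _ in range(3):
            J,X,R=jac(q);e=np.r_[(Xt-X)/300,Ro.from_matrix(Rt@R.T).as_rotvec()];act=np.ones(7,bool)
            for _ in range(3):
                Ja=J*act;dq=Ja.T@np.linalg.solve(Ja@Ja.T+1e-4*np.eye(6),e);nq=q+dq
                bad=(nq<lo)|(nq>hi)
                if not (bad&act).any():break
                act&=~bad
            q=np.clip(nq,lo,hi)
        E,W,X,R=fk(q,p,S);B=np.array([0,0,p[0]])
        for nm,C in(('D',A),('P',G)):
            for s,(a,b) in dict(fore=(E,W),up=(B,E),tool=(W,X)).items(): m[s+nm]=min(m[s+nm],seg(a,b,C))
    print('  q',q.round(2),'err %.0f %.2f'%(np.linalg.norm(X-tcp),np.linalg.norm(R-R1)),'E',E.round(0),'W',W.round(0),{k:int(v) for k,v in m.items()});return q
E
export OMP_NUM_THREADS=1; timeout 300 python3 - <<'E'
from sim import *
print(p.round(0));q0=np.array(data()[-1][0])
for bp,t,bn in((-32,30,75),(-32,45,75),(-50,45,72),(-75,45,72)):
    print('pick beta',bp,'t',t,'nest',bn)
    q=go(q0,np.array([420,-266,200]),orient(bp,t))
    q=go(q,np.array([428,-271,33]),orient(bp,t))
    q=go(q,np.array([428,-271,110]),orient(bp,t))
    q=go(q,np.array([480,-120,130]),orient((bp+bn)/2,t))
    q=go(q,np.array([560,60,130]),orient(bn,t))
    q=go(q,np.array([584,125,100]),orient(bn,t))
    q=go(q,np.array([584,125,33]),orient(bn,t))
E
```

```text
[327. 649. 467. 367.  -1.  33. -54.  -2.]
pick beta -32 t 30 nest 75
  q [ 0.32  0.18  0.07  2.41  0.42  0.14 -2.15] err 19 0.14 E [ 91. -86. 966.] W [ 287. -186.  552.] {'foreD': 159, 'upD': 402, 'toolD': 159, 'foreP': 123, 'upP': 316, 'toolP': 87}
  q [ 0.66  0.42 -0.26  2.39  0.52  0.14 -2.15] err 82 0.45 E [ 185. -211.  914.] W [ 316. -239.  466.] {'foreD': 167, 'upD': 275, 'toolD': 175, 'foreP': 111, 'upP': 160, 'toolP': 104}
  q [ 0.49  0.34 -0.1   2.37  0.45  0.14 -2.15] err 42 0.31 E [ 166. -150.  938.] W [ 322. -217.  502.] {'foreD': 166, 'upD': 277, 'toolD': 182, 'foreP': 111, 'upP': 163, 'toolP': 105}
  q [ 0.89  0.47 -0.84  2.45  1.6   0.12 -2.6 ] err 17 0.14 E [ 177. -278.  888.] W [ 357. -183.  467.] {'foreD': 151, 'upD': 267, 'toolD': 175, 'foreP': 105, 'upP': 114, 'toolP': 124}
  q [ 0.93  0.83 -1.28  2.14  0.62  0.54 -0.9 ] err 0 0.00 E [ 292. -423.  726.] W [ 512. -117.  448.] {'foreD': 87, 'upD': 180, 'toolD': 100, 'foreP': 3, 'upP': 4, 'toolP': 175}
  q [ 0.73  0.83 -1.15  2.12  0.69  0.43 -1.03] err 0 0.00 E [ 366. -359.  728.] W [536. -52. 418.] {'foreD': 48, 'u
[... 3398 characters left out ...]
 0.82  2.38 -1.04  0.12 -0.6 ] err 73 0.63 E [202. 108. 936.] W [381. -16. 522.] {'foreD': 103, 'upD': 299, 'toolD': 110, 'foreP': 303, 'upP': 425, 'toolP': 165}
  q [ 0.83  0.76 -0.75  2.18 -0.8   0.42  0.69] err 0 0.00 E [ 289. -375.  774.] W [ 480. -187.  390.] {'foreD': 104, 'upD': 156, 'toolD': 111, 'foreP': 4, 'upP': 9, 'toolP': 208}
  q [ 0.74  0.85 -0.82  2.18 -0.87  0.25  0.69] err 0 0.00 E [ 354. -374.  725.] W [ 504. -122.  360.] {'foreD': 86, 'upD': 106, 'toolD': 171, 'foreP': 0, 'upP': 2, 'toolP': 232}
  q [ 0.76  1.01 -0.85  2.18 -0.84  0.12  0.76] err 0 0.00 E [ 390. -419.  636.] W [ 504. -122.  293.] {'foreD': 90, 'upD': 108, 'toolD': 174, 'foreP': 37, 'upP': 5, 'toolP': 292}
```

```bash
cat > glob.py <<'E'
from sim import *
import sys,time
# duct tube: circle fit per y slice -> synthetic full circle
syn=[]
for y in range(-280,340,40):
    B=A[(abs(A[:,1]-y)<20)&(A[:,0]<800)]
    if len(B)<40: continue
    f=lambda c:np.hypot(B[:,0]-c[0],B[:,2]-c[1])-c[2]
    c=least_squares(f,[620,500,110],bounds=([450,350,80],[800,1000,160]),loss='soft_l1',f_scale=10).x
    syn+=[(c[0]+c[2]*np.cos(a),y,c[1]+c[2]*np.sin(a)) for a in np.arange(0,6.28,.3)]
    if __name__=='__main__' and y%80==0: print(y,c.round(0))
DU=np.vstack([A[::3],syn]);B0=np.array([0,0,p[0]])
def clear(q):
    E,W,X,_=fk(q,p,S);U=(E-B0)/np.linalg.norm(E-B0)
    m=[]
    for C in(DU,G): m+=[seg(B0,E+40*U,C)-75,seg(E,W,C)-55,seg(W,X+ (W-X)*.1,C)-55]
    return np.array(m)
def search(tcp,R,n=25,seed=0):
    rng=np.random.default_rng(seed);best=[]
    for _ in range(n):
        q0=np.array([rng.uniform(-1,1),rng.uniform(0,1.3),rng.uniform(-1.2,1.2),rng.uniform(1.4,2.5),rng.choice([0,3.1,1.5,-.8]),rng.uniform(.2,1.5),rng.uniform(-2,2)])
        q,e1,e2=ik(p,tcp,R,q0,w=.002)
        if e1<2 and e2<.02: best.append((clear(q).min(),q))
    best.sort(key=lambda b:-b[0]);return best[:1]
E
export OMP_NUM_THREADS=1; timeout 250 python3 glob.py; timeout 280 python3 - <<'E'
from glob import *
E
cat > g2.py <<'E'
import importlib.util,sys,time
sp=importlib.util.spec_from_file_location('gl','glob.py');gl=importlib.util.module_from_spec(sp);sp.loader.exec_module(gl)
from multiprocessing import Pool
import numpy as np
def job(a):
    nm,tcp,b,t,ys=a;r=gl.search(np.array(tcp,float),gl.orient(b,t,ys),n=14)
    if r:
        E,W,_,_=gl.fk(r[0][1],gl.p,gl.S);return nm,b,t,ys,round(r[0][0]),r[0][1].round(2),gl.clear(r[0][1]).round(0),E.round(0),W.round(0)
if __name__=='__main__':
    np.set_printoptions(suppress=True)
    J=[('nest',(584,125,33),b,t,ys) for b in(70,87,100) for t in(10,25,40,55) for ys in(-1,1)]+[('nest-',(584,125,33),-93,t,-1) for t in(15,30)]
    t0=time.time()
    with Pool(4) as po:
        for r in sorted([x for x in po.map(job,J,chunksize=1) if x],key=lambda r:-r[4])[:12]:print(*r)
    print(time.time()-t0)
E
timeout 200 python3 g2.py
```

```text
Traceback (most recent call last):
  File "glob.py", line 1, in <module>
    from sim import *
  File "sim.py", line 1, in <module>
    from k import *
  File "k.py", line 2, in <module>
    from scipy.optimize import least_squares
  File "scipy/linalg/_cythonized_array_utils.pyx", line 11, in init scipy.linalg._cythonized_array_utils
  File "glob.py", line 6, in <module>
    B=A[(abs(A[:,1]-y)<20)&(A[:,0]<800)]
      ^
NameError: name 'A' is not defined
Traceback (most recent call last):
  File "glob.py", line 1, in <module>
    from sim import *
  File "sim.py", line 1, in <module>
    from k import *
  File "k.py", line 2, in <module>
    from scipy.optimize import least_squares
  File "scipy/linalg/_cythonized_array_utils.pyx", line 11, in init scipy.linalg._cythonized_array_utils
ImportError: cannot import name '_Globber' from 'glob' (consider renaming 'glob.py' since it has the same name as the standard library module named 'glob' and prevents importing that standard library module)
Traceback (most recent call last):
  File "g2.py", line 2, in <module>
    sp=importlib.util.spec_from_file_location('gl','glob.py');gl=importlib.util.module_from_spec(sp);sp.loader.exec_module(gl)
                                                                                                              ~~~~~~~~~~~~~~~~~~~~~^^^^
  File "glob.py", line 1, in <module>
    from sim import *
  File "sim.py", line 1, in <module>
    from k import *
  File "k.py", line 2, in <module>
    from scipy.optimize import least_squares
  File "scipy/linalg/_cythonized_array_utils.pyx", line 11, in init scipy.linalg._cythonized_array_utils
  File "glob.py", line 6, in <module>
    B=A[(abs(A[:,1]-y)<20)&(A[:,0]<800)]
      ^
NameError: name 'A' is not defined
```

```bash
mv glob.py dglob.py; rm -rf __pycache__; sed -i 's#^sp=.*#import dglob as gl#; s/^import importlib.util,sys,time/import time/' g2.py; nproc
export OMP_NUM_THREADS=1; timeout 60 python3 dglob.py; timeout 150 python3 g2.py
```

```text
4
-240 [450. 929. 160.]
-160 [527. 633.  80.]
-80 [555. 569.  80.]
0 [576. 518.  80.]
80 [603. 477.  80.]
160 [619. 442.  80.]
240 [630. 408.  80.]
320 [450. 501. 160.]
nest 100 25 1 -8 [ 0.64  0.98 -1.12  1.98  0.68  0.69  2.56] [ -4.  -8.  27.  -7.  64. 379.] [ 438. -359.  648.] [611. -28. 366.]
nest 100 40 -1 -9 [ 0.62  0.97 -0.82  1.91 -0.06  0.61  0.25] [ -9.  -3. 114.  -8.  58. 335.] [ 431. -355.  661.] [ 625. -107.  314.]
nest 87 55 -1 -10 [ 0.6   1.   -0.5   2.   -0.92  0.66  1.07] [-10.  11. 201.  -5.  62. 249.] [ 436. -354.  655.] [ 568. -175.  244.]
nest 100 25 -1 -10 [ 0.66  0.99 -1.15  1.98  0.71  0.71 -0.61] [  5.   0.  27. -10.  64. 379.] [ 438. -366.  640.] [611. -28. 366.]
nest 100 55 -1 -12 [ 0.57  1.03 -0.56  1.84 -0.58  0.82  0.84] [-12.  10. 207.   9.  79. 308.] [ 454. -349.  637.] [ 636. -171.  244.]
nest 87 25 1 -14 [ 0.66  0.96 -1.14  2.06  0.83  0.57  2.19] [ -3. -10.  23. -14.  53. 355.] [ 426. -361.  661.] [576. -30. 366.]
nest 87 25 -1 -15 [ 0.66  0.96 -1.14  2.06  0.83  0.57 -0.95] [ -2. -10.  23. -15.  54. 355.] [ 426. -361.  661.] [576. -30. 366.]
nest 87 40 -1 -17 [ 0.64  0.94 -0.78  2.02 -0.25  0.4   0.28] [ -9.  -9. 108. -17.  40. 292.] [ 415. -355.  682.] [ 572. -111.  314.]
nest 87 55 1 -24 [ 0.64  1.02 -0.58  2.   -0.84  0.62 -2.14] [ 17.  36. 201. -24.  52. 249.] [ 427. -377.  642.] [ 568. -175.  244.]
nest 70 25 1 -31 [ 0.71  1.   -1.27  2.19  1.27  0.59  1.46] [ 28.  19.  27. -31.  47. 336.] [ 422. -387.  636.] [531. -21. 366.]
nest 70 40 -1 -31 [ 0.67  0.94 -0.76  2.28  4.19  0.11  1.93] [  6.   6. 112. -31.  29. 256.] [ 403. -367.  682.] [499. -95. 313.]
nest 70 40 1 -31 [ 0.67  0.94 -0.76  2.28  4.19  0.11 -1.21] [  6.   6. 112. -31.  29. 256.] [ 403. -367.  682.] [499. -95. 313.]
13.655678272247314
```

```bash
cat > seg.py <<'E'
E
rm seg.py; export OMP_NUM_THREADS=1; timeout 100 python3 - <<'E'
from sim import *
import h
old={n:load(n) for n in('top','side')}
q=np.array(data()[-1][0]);E,W,X,R=fk(q,p,S);print('E',E,'W',W,'X',X)
pt=[];im=[]
for n in('top','side'):
    c=h.read_camera(n);np.savez('/tmp/%s1.npz'%n,**c);im.append(cv2_img:=c['color'][:,:,::-1])
    d=(c['depth']>0)&((old[n]['depth']-c['depth']>25)|(old[n]['depth']==0));pt.append(pts(c)[d])
import cv2
cv2.imwrite('pics/arm.png',np.hstack([cv2.resize(i,(400,300)) for i in im]))
Q=np.vstack(pt)
np.save('/tmp/arm.npy',Q)
B0=np.array([0,0,p[0]])
def pr(a,b):
    d=b-a;L=np.linalg.norm(d);t=(Q-a)@d/L;return t,np.linalg.norm(Q-a-t[:,None]*d/L,axis=1)*1,L
res={n:pr(a,b) for n,(a,b) in dict(up=(B0,E),fore=(E,W),tool=(W,X)).items()}
al=np.stack([np.where((t>-80)&(t<L+80),r,1e3) for t,r,L in res.values()]);wh=al.argmin(0)
for i,(n,(t,r,L)) in enumerate(res.items()):
    print(n,int(L))
    for k in range(-80,int(L)+80,50):
        m=(wh==i)&(t>k)&(t<=k+50)&(r<250)
        if m.sum()>10: print('  ',k,m.sum(),np.percentile(r[m],[10,50,95]).round(0))
E
```

```text
E [ 20.0673661  -84.75005119 971.88644045] W [ 292.62030406 -231.70792745  620.82699395] X [ 367.81461146 -280.39107596  264.66530265]
up 650
   -80 428 [86. 92. 96.]
fore 468
   270 3555 [31. 33. 43.]
   320 8402 [33. 36. 46.]
   370 4139 [36. 40. 53.]
   420 1278 [47. 54. 66.]
   470 701 [41. 56. 61.]
   520 16 [ 41. 220. 249.]
tool 367
   -80 7201 [14. 33. 49.]
   -30 2601 [33. 50. 59.]
   20 41 [ 56.  58. 191.]
   70 397 [39. 39. 50.]
   120 800 [38. 41. 48.]
   170 4286 [29. 59. 94.]
   220 3241 [38. 65. 96.]
   270 846 [46. 55. 65.]
   320 318 [46. 52. 64.]
```

View pics/arm.png

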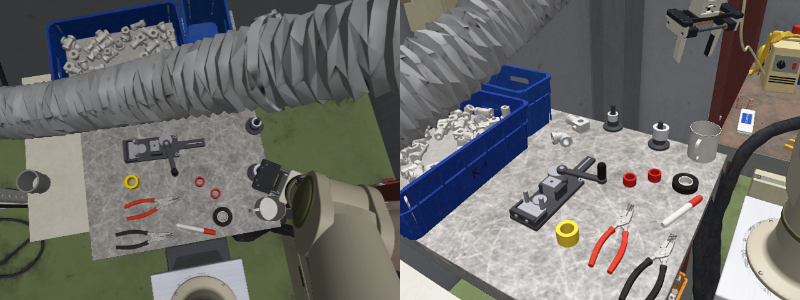

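The combined picture shows the arm with a thick forearm on the right in the top view (about (330,220)) and the gripper by the post at about (690,30) in the side view. Nothing has been disturbed. Next I'll search for arm postures that stay clear of the duct and the post.

```bash
sed -i 's/-75,seg(E,W,C)-55,seg(W,X+ (W-X)\*.1,C)-55/-70,seg(E,W,C)-50,seg(W,X+ (W-X)*.1,C)-45/; s/\[450,350,80\]/[450,350,60]/' dglob.py
cat > g3.py <<'E'
import time, dglob as gl, numpy as np
from multiprocessing import Pool
s=lambda t:19*np.sin(np.radians(t))
def job(a):
    nm,pt,b,t,ys=a;R=gl.orient(b,t,ys);tcp=np.array(pt,float)+19*R[:,0]
    r=gl.search(tcp,R,n=16)
    if r:
        E,W,_,_=gl.fk(r[0][1],gl.p,gl.S);return nm,b,t,ys,round(r[0][0]),r[0][1].round(2),gl.clear(r[0][1]).round(0),E.round(0),W.round(0)
if __name__=='__main__':
    np.set_printoptions(suppress=True,linewidth=200)
    q=np.array([eval(l)[0] for l in open('/tmp/log.txt')])
    # sim validation
    D=gl.data();qq=np.array(D[2][0])
    print('pred',gl.go(qq,np.array(D[3][1]),np.array(D[3][2]),8).round(2),'true',np.round(D[3][0],2))
    qq=gl.go(np.array(D[3][0]),np.array(D[4][1]),np.array(D[4][2]),15);print('true',np.round(D[4][0],2))
    J=[('nest',(584,125,54),b,t,-1) for b in(80,87,95,105) for t in(20,35,45)]
    J+=[('high',(573,-77,85),b,t,-1) for b in range(-150,181,30) for t in(0,30,50)]
    J+=[('rest',(471,16,85),b,t,-1) for b in range(-150,181,60) for t in(30,)]
    J+=[('pick',(428,-271,54),b,t,-1) for b in range(-150,181,30) for t in(20,40)]
    with Pool(4) as po: R=[x for x in po.map(job,J,chunksize=1) if x]
    for n in('nest','high','rest','pick'):
        for r in sorted([x for x in R if x[0]==n],key=lambda r:-r[4])[:8]:print(*r)
E
export OMP_NUM_THREADS=1; timeout 200 python3 g3.py
```

```text
q [ 0.86  0.   -0.4   2.32 -0.    0.82 -0.14] err 0 0.00 E [-25. -48. 975.] W [ 262. -192.  634.] {'foreD': 183, 'upD': 482, 'toolD': 183, 'foreP': 143, 'upP': 418, 'toolP': 142}
pred [ 0.86  0.   -0.4   2.32 -0.    0.82 -0.14] true [ 0.85  0.01 -0.39  2.31  0.    0.82 -0.15]
  q [ 0.75  0.09 -0.27  2.26  0.09  0.55 -1.72] err 0 0.00 E [ 18. -88. 971.] W [ 293. -231.  621.] {'foreD': 155, 'upD': 452, 'toolD': 155, 'foreP': 119, 'upP': 360, 'toolP': 85}
true [ 0.68  0.09 -0.18  2.26  0.07  0.55 -1.69]
nest 105 45 -1 7 [ 0.59  0.99 -0.77  1.85 -0.19  0.73  0.44] [  7.  26. 177.   8.  75. 360.] [ 445. -348.  650.] [ 648. -113.  300.]
nest 87 35 -1 -4 [ 0.63  0.92 -0.9   2.03  0.16  0.38 -0.21] [ -4.   4. 108.  -4.  48. 330.] [ 417. -345.  688.] [574. -74. 339.]
nest 80 45 -1 -5 [ 0.61  0.93 -0.65  2.1  -0.9   0.36  0.87] [ -4.  10. 163.  -5.  47. 277.] [ 416. -345.  690.] [ 541. -118.  300.]
nest 80 35 -1 -6 [ 0.63  0.9  -0.9   2.09  0.24  0.27 -0.4 ] [ -4.   2. 104.  -6.  44. 316.] [ 412. -344.  695.] [549. -72. 339.]
nest 95 45 -1 -7 [ 0.63  0.97 -0.76  1.94 -0.31  0.56  0.45] [ 15.  
[... 2362 characters left out ...]
. 229. 139.  90.] [402. -60. 835.] [ 368. -168.  381.]
pick -30 20 -1 27 [0.1  0.75 0.58 2.55 3.87 0.57 0.81] [ 56.  27. 225. 208.  90.  77.] [412. -86. 824.] [ 325. -211.  381.]
pick -90 20 -1 12 [0.03 0.67 0.16 2.36 1.35 0.25 1.96] [ 72.  12. 148. 222. 176.  93.] [395. -66. 840.] [ 428. -152.  381.]
pick -90 40 -1 12 [-0.35  0.88  0.38  2.45  1.76  0.41  1.25] [101.  12. 146. 335. 272.  96.] [475. 122. 755.] [428. -47. 321.]
pick 150 40 -1 -13 [ 0.6   0.89 -0.2   1.68  0.09  1.28  1.4 ] [-13.   7. 320.  -9.  25.  94.] [ 392. -333.  726.] [ 622. -383.  321.]
pick 180 20 -1 -16 [ 0.61  0.73 -0.38  1.97  0.45  0.89  1.49] [-12.  -8. 191. -16.   7.  94.] [ 337. -296.  799.] [ 547. -271.  381.]
```

```bash
export OMP_NUM_THREADS=1; timeout 100 python3 - <<'E'
from h import *
for n in('top','side'):
    c=load(n);P=pts(c).reshape(-1,3);C=c['color'].reshape(-1,3).astype(int);ok=c['depth'].ravel()>0
    m=ok&(P[:,2]>60)&(P[:,1]<-320)&(P[:,1]>-480)&(P[:,0]>200)&(P[:,0]<360)
    for z in range(60,620,90):
        k=m&(abs(P[:,2]-z-45)<45); 
        if k.sum()<20: continue
        red=k&(C[:,0]-C[:,2]>15)
        for nm,w in(('red',red),('oth',k&~red)):
            if w.sum()>10: print(n,z,nm,w.sum(),'x',np.percentile(P[w,0],[1,50,99]).round(0),'y',np.percentile(P[w,1],[1,50,99]).round(0),'rgb',np.median(C[w],0))
    # duct near y -200..-320
    m=ok&(P[:,2]>450)&(P[:,0]>350)
    for y in(-320,-280,-240,-200,-160,-120):
        k=m&(abs(P[:,1]-y)<20)
        if k.sum()>5:
            o=[(z,int(np.percentile(P[k&(abs(P[:,2]-z)<20),0],2)),int((k&(abs(P[:,2]-z)<20)).sum())) for z in range(480,860,40) if (k&(abs(P[:,2]-z)<20)).sum()>3];print(n,'duct',y,o)
E
```

```text
top 60 red 258 x [283. 299. 313.] y [-410. -380. -379.] rgb [39. 21. 19.]
top 60 oth 58 x [279. 299. 318.] y [-408. -387. -320.] rgb [78.  75.5 73. ]
top 150 red 343 x [284. 299. 313.] y [-412. -380. -379.] rgb [38. 20. 18.]
top 240 red 632 x [265. 294. 313.] y [-478. -381. -379.] rgb [39. 21. 19.]
top 330 red 748 x [267. 298. 314.] y [-407. -380. -351.] rgb [40. 20. 18.]
top 420 red 1258 x [267. 296. 314.] y [-399. -379. -335.] rgb [39. 19. 17.]
top 420 oth 122 x [265. 281. 319.] y [-405. -396. -336.] rgb [82.5 80.  78. ]
top 510 red 1100 x [265. 292. 313.] y [-383. -379. -340.] rgb [40. 20. 18.]
top 510 oth 13 x [265. 265. 266.] y [-345. -343. -340.] rgb [101.  98.  87.]
top duct -280 [(720, 413, 242), (760, 414, 556), (800, 493, 50)]
top duct -240 [(680, 431, 136), (720, 422, 1470), (760, 424, 8521), (800, 432, 4857)]
top duct -200 [(600, 459, 5), (640, 447, 212), (680, 437, 1266), (720, 438, 5781), (760, 448, 4316)]
top duct -160 [(600, 466, 91), (640, 449, 680), (680, 453, 2651), (720, 463, 5042)]
top duct -120 [(560, 483, 21), (600, 474, 550), (640, 468, 1693), (680, 471, 4239), (720, 490, 490)]
side 60 red 778 x [282. 295. 312.] y [-418. -380. -376.] rgb [65. 36. 33.]
side 60 oth 86 x [277. 294. 317.] y [-404. -323. -320.] rgb [128.  124.5 121.5]
side 150 red 909 x [282. 294. 312.] y [-420. -380. -375.] rgb [65. 35. 32.]
side 150 oth 14 x [312. 312. 314.] y [-387. -380. -377.] rgb [74.  63.5 65. ]
side 240 red 1124 x [265. 293. 311.] y [-460. -380. -376.] rgb [65. 35. 32.]
side 330 red 1470 x [264. 291. 312.] y [-418. -380. -347.] rgb [67. 36. 32.]
side 330 oth 14 x [312. 313. 313.] y [-384. -381. -378.] rgb [72.5 60.5 61.5]
side 420 red 69 x [264. 270. 310.] y [-392. -346. -340.] rgb [110. 100.  83.]
```

```bash
sed -i 's/for x in(265,295,320) for y in(-410,-380,-350)/for x in(282,298,314) for y in(-412,-395,-379)/' sim.py
python3 - <<'E'
s=open('g3.py').read();i=s.index("    J=[('nest'");j=s.index("    with Pool")
s=s[:i]+"""    J=[('nest',(584,125,54),b,t,-1) for b in(75,87,95,105) for t in(30,38,46)]
    J+=[('pick',(428,-271,54),b,t,-1) for b in (-60,-90,-30,75,87,105,130,150,180) for t in(30,38,46)]
"""+s[j:]
s=s.replace("[:8]","[:11]");open('g3.py','w').write(s)
E
export OMP_NUM_THREADS=1; timeout 200 python3 g3.py | tail -24; uptime
```

```text
q [ 0.75  0.09 -0.27  2.26  0.09  0.55 -1.72] err 0 0.00 E [ 18. -88. 971.] W [ 293. -231.  621.] {'foreD': 155, 'upD': 452, 'toolD': 155, 'foreP': 147, 'upP': 392, 'toolP': 113}
true [ 0.68  0.09 -0.18  2.26  0.07  0.55 -1.69]
nest 105 46 -1 25 [ 0.62  1.01 -0.8   1.85 -0.16  0.73  0.41] [ 26.  44. 183.  25.  80. 380.] [ 443. -362.  637.] [ 649. -117.  296.]
nest 105 30 -1 23 [ 0.64  0.99 -1.08  1.93  0.49  0.71 -0.31] [ 24.  36.  89.  23.  77. 415.] [ 440. -363.  641.] [629. -43. 356.]
nest 95 30 -1 16 [ 0.66  0.97 -1.07  1.99  0.54  0.57 -0.51] [ 20.  28.  87.  16.  66. 392.] [ 428. -363.  657.] [599. -48. 356.]
nest 87 30 -1 11 [ 0.67  0.95 -1.08  2.05  0.66  0.48 -0.76] [ 22.  28.  82.  11.  58. 376.] [ 420. -366.  663.] [575. -49. 356.]
nest 87 38 -1 11 [ 0.65  0.94 -0.88  2.03  0.03  0.38 -0.04] [ 13.  22. 126.  11.  53. 344.] [ 415. -359.  677.] [573. -89. 328.]
nest 95 46 -1 8 [ 0.65  0.99 -0.79  1.94 -0.28  0.57  0.42] [ 32.  49. 178.   8.  62. 343.] [ 425. -373.  649.] [ 606. -125.  296.]
nest 75 38 -1 7 [ 0.66  0.92 -0.9   2.13  0.17  0.17 -0.37] [ 13.  20. 119.   7.  46.
[... 1381 characters left out ...]
-1 20 [ 1.25  0.94 -0.94  1.89  0.38  1.01  0.42] [289. 254. 317.  97.  20.  93.] [ 142. -532.  673.] [ 473. -439.  356.]
pick 87 30 -1 14 [ 1.38  0.97 -1.05  1.97  0.43  0.88  0.11] [335. 290. 324. 153.  14.  62.] [  77. -557.  655.] [ 419. -445.  356.]
pick -90 38 -1 13 [-0.48  0.99  0.68  2.49  2.58  0.21  0.51] [ 13.  15. 143. 389. 292. 120.] [482. 204. 714.] [428. -57. 328.]
pick -90 30 -1 11 [-0.25  0.8   0.4   2.44  1.85  0.25  1.32] [126.  11. 146. 344. 254. 119.] [447.  62. 796.] [428. -97. 356.]
pick -90 46 -1 8 [-0.39  0.93  0.34  2.45  1.67  0.52  1.25] [ 71.   8. 158. 374. 327. 122.] [491. 147. 728.] [428. -20. 296.]
 11:29:50 up 24 min,  0 users,  load average: 2.11, 1.23, 0.73
```

```bash
cat > path.py <<'E'
from dglob import *
def leg(q,pt,b,t,n=14,z0=None,off=19):
    R1=orient(b,t);tcp=np.array(pt,float)+off*R1[:,0];m=np.full(6,999.)
    _,_,X0,R0=fk(q,p,S);rv=Ro.from_matrix(R1@R0.T).as_rotvec()
    for k in range(1,n+1):
        Xt=X0+(tcp-X0)*k/n;Rt=Ro.from_rotvec(rv*k/n).as_matrix()@R0
        for _ in range(2):
            J,X,R=jac(q);e=np.r_[(Xt-X)/300,Ro.from_matrix(Rt@R.T).as_rotvec()];act=np.ones(7,bool)
            for _ in range(3):
                Ja=J*act;dq=Ja.T@np.linalg.solve(Ja@Ja.T+1e-4*np.eye(6),e);nq=q+dq;bad=(nq<lo)|(nq>hi)
                if not (bad&act).any():break
                act&=~bad
            q=np.clip(nq,lo,hi)
        m=np.minimum(m,clear(q))
    E,W,X,R=fk(q,p,S);print('  ',np.round(pt),b,t,'q',q.round(2),'err %.0f %.2f'%(np.linalg.norm(X-tcp),np.linalg.norm(R-R1)),'E',E.round(0),'W',W.round(0),'clr',m.round(0));return q
E
cat > p1.py <<'E'
from path import *
np.set_printoptions(suppress=True,linewidth=200)
q0=np.array(data()[-1][0])
from multiprocessing import Pool
import io,contextlib
def run(a):
    b,t,v=a;s=io.StringIO()
    with contextlib.redirect_stdout(s):
        print(a);q=q0
        if v==0:
            q=leg(q,(400,-262,240),-32,3);q=leg(q,(420,-268,240),40,4);q=leg(q,(420,-268,240),b,t)
        else:
            q=leg(q,(420,-268,280),-32,3);q=leg(q,(450,-250,280),60,4);q=leg(q,(480,-220,220),b,t);q=leg(q,(428,-271,170),b,t)
        q=leg(q,(428,-271,170),b,t,4);q=leg(q,(428,-271,54),b,t);q=leg(q,(428,-271,125),b,t)
        q=leg(q,(510,-80,125),b,t);q=leg(q,(584,125,125),b,t);q=leg(q,(584,125,54),b,t)
    return s.getvalue()
if __name__=='__main__':
    with Pool(4) as po:
        for r in po.map(run,[(105,44,0),(105,34,0),(92,40,0),(105,44,1)],chunksize=1):print(r)
E
export OMP_NUM_THREADS=1; timeout 100 python3 p1.py
```

```text
(105, 44, 0)
   [ 400 -262  240] -32 3 q [ 0.62  0.26 -0.2   2.14  0.09  0.7  -1.77] err 0 0.00 E [ 111. -144.  952.] W [ 385. -252.  588.] clr [127.  26.  56. 210.  89.  71.]
   [ 420 -268  240] 40 4 q [ 0.91  0.31 -0.53  2.08  0.13  0.76 -0.56] err 0 0.00 E [  99. -206.  936.] W [ 401. -284.  587.] clr [119.  27.  57. 169.  65.  85.]
   [ 420 -268  240] 105 44 q [ 1.3   0.78 -0.92  1.72  0.    1.41  0.64] err 0 0.00 E [ 100. -477.  758.] W [ 483. -502.  491.] clr [125.  52.  72. 122. -49.  39.]
   [ 428 -271  170] 105 44 q [ 1.26  0.87 -0.88  1.73  0.06  1.32  0.65] err 0 0.00 E [ 125. -508.  713.] W [ 491. -505.  421.] clr [256. 215. 259. 105.  32.  88.]
   [ 428 -271   54] 105 44 q [ 1.22  1.02 -0.82  1.75  0.15  1.18  0.66] err 0 0.00 E [ 161. -551.  633.] W [ 491. -505.  305.] clr [272. 245. 305.  86.  46.  93.]
   [ 428 -271  125] 105 44 q [ 1.25  0.93 -0.86  1.74  0.1   1.26  0.65] err 0 0.00 E [ 139. -526.  684.] W [ 491. -505.  376.] clr [283. 264. 334.  87.  53.  93.]
   [510 -80 125] 105 44 q [ 1.    0.91 -0.91  1.86  0.    1.01  0.45] err 0 0.00 E [ 264. -472.  690.] W [
[... 4254 characters left out ...]
491. -505.  305.] clr [249. 232. 305.  69.  37.  93.]
   [ 428 -271  125] 105 44 q [ 1.2   0.9  -0.78  1.74  0.05  1.25  0.71] err 0 0.00 E [ 154. -510.  700.] W [ 491. -505.  376.] clr [261. 250. 334.  70.  46.  93.]
   [510 -80 125] 105 44 q [ 0.96  0.89 -0.84  1.86 -0.06  1.01  0.52] err 0 0.00 E [ 272. -454.  706.] W [ 573. -314.  376.] clr [152. 123. 227. -40. -29. 103.]
   [584 125 125] 105 44 q [ 0.65  0.9  -0.87  1.85 -0.14  0.8   0.32] err 0 0.00 E [ 406. -350.  696.] W [ 647. -109.  376.] clr [  3.   3. 118. -69. -36. 231.]
   [584 125  54] 105 44 q [ 0.62  1.   -0.83  1.86 -0.1   0.71  0.35] err 0 0.00 E [ 441. -360.  642.] W [ 647. -109.  305.] clr [  4.   6. 122.  14.  49. 384.]
```

```bash
cat > p2.py <<'E'
from path import *
np.set_printoptions(suppress=True,linewidth=200)
q0=np.array(data()[-1][0])
from multiprocessing import Pool
import io,contextlib
def run(a):
    b,t,bn=a;s=io.StringIO()
    with contextlib.redirect_stdout(s):
        print(a);q=q0
        q=leg(q,(410,-262,200),-32,3);q=leg(q,(420,-268,180),60,4);q=leg(q,(428,-271,150),b,t);q=leg(q,(428,-271,54),b,t);q=leg(q,(428,-271,125),b,t)
        q=leg(q,(510,-80,125),(b+bn)/2,t);q=leg(q,(584,125,125),bn,t);q=leg(q,(584,125,54),bn,t)
    return s.getvalue()
if __name__=='__main__':
    P=pts(Sd)
    for u,v in((400,100),(300,100),(270,150),(350,30),(480,150),(230,60),(460,60)): print('wall',u,v,P[v,u].round(0))
    P=pts(T)
    for u,v in((440,190),(460,250),(560,230),(500,200)): print('T',u,v,P[v,u].round(0))
    with Pool(4) as po:
        for r in po.map(run,[(150,44,105),(175,44,105),(150,35,105),(175,35,100)],chunksize=1):print(r)
E
export OMP_NUM_THREADS=1; timeout 100 python3 p2.py
```

```text
wall 400 100 [  870. -1322.  -157.]
wall 300 100 [ 1191. -1117.  -142.]
wall 270 150 [1196. -904. -259.]
wall 350 30 [ 1016. -1180.   121.]
wall 480 150 [  540. -1319.  -292.]
wall 230 60 [1196. -727.  114.]
wall 460 60 [  656. -1319.    28.]
T 440 190 [ 845. -657. -784.]
T 460 250 [ 581. -676. -778.]
T 560 230 [  592. -1099.  -778.]
T 500 200 [ 759. -890. -778.]
(150, 44, 105)
   [ 410 -262  200] -32 3 q [ 0.59  0.33 -0.19  2.17  0.12  0.61 -1.81] err 0 0.00 E [ 151. -165.  938.] W [ 395. -252.  548.] clr [ 78.  20.  74. 168.  91.  72.]
   [ 420 -268  180] 60 4 q [ 1.01  0.43 -0.69  2.13  0.32  0.69 -0.41] err 0 0.00 E [ 126. -279.  901.] W [ 408. -289.  527.] clr [ 75.  22.  77. 100.  43.  85.]
   [ 428 -271  150] 150 44 q [ 1.06  1.   -1.05  1.64  0.44  1.68  0.88] err 0 0.00 E [ 253. -512.  639.] W [ 638. -392.  401.] clr [112.  78. 119.   0. -46.  79.]
   [ 428 -271   54] 150 44 q [ 1.04  1.11 -1.    1.65  0.53  1.58  0.87] err 0 0.00 E [ 281. -534.  572.] W [ 638. -392.  305.] clr [219. 190. 279. -12.  31. 116.]
   [ 428 -271  125] 150 44 q [ 1.06  1.03 -1.04  1.64  0.46  1.65 
[... 3824 characters left out ...]
W [ 627. -288.  339.] clr [165. 110. 185. -48. -15. 119.]
   [ 428 -271  125] 175 35 q [ 0.98  0.94 -1.08  1.79  0.66  1.59  1.09] err 0 0.00 E [ 285. -474.  670.] W [ 627. -288.  410.] clr [167. 122. 196. -48.  -9. 119.]
   [510 -80 125] 137.5 35 q [ 0.86  0.94 -1.05  1.77  0.33  1.28  0.53] err 0 0.00 E [ 338. -435.  673.] W [ 657. -215.  410.] clr [109.  78. 159. -68. -16. 133.]
   [584 125 125] 100 35 q [ 0.66  0.86 -0.98  1.92  0.11  0.69 -0.04] err 0 0.00 E [ 392. -341.  719.] W [619. -72. 410.] clr [ -4. -18.  61. -66. -16. 319.]
   [584 125  54] 100 35 q [ 0.61  0.95 -0.91  1.93  0.17  0.59 -0.03] err 0 0.00 E [ 432. -345.  670.] W [619. -72. 339.] clr [ -5. -16.  65.  12.  39. 388.]
```

```bash
uptime; cat > rs.py <<'E'
import dglob as g, numpy as np, time
from dglob import *
from multiprocessing import Pool
g.DU=g.DU[::2]
def leg(q,w,ys,n=9,off=19,stop=-25):
    R1=orient(w[3],w[4],ys);tcp=np.array(w[:3],float)+off*R1[:,0];m=999.
    _,_,X0,R0=fk(q,p,S);rv=Ro.from_matrix(R1@R0.T).as_rotvec()
    for k in range(1,n+1):
        Xt=X0+(tcp-X0)*k/n;Rt=Ro.from_rotvec(rv*k/n).as_matrix()@R0
        for _ in range(2):
            J,X,R=jac(q);e=np.r_[(Xt-X)/300,Ro.from_matrix(Rt@R.T).as_rotvec()];act=np.ones(7,bool)
            for _ in range(3):
                Ja=J*act;dq=Ja.T@np.linalg.solve(Ja@Ja.T+1e-4*np.eye(6),e);nq=q+dq;bad=(nq<lo)|(nq>hi)
                if not (bad&act).any():break
                act&=~bad
            q=np.clip(nq,lo,hi)
        m=min(m,clear(q).min())
        if m<stop: return q,m
    _,_,X,R=fk(q,p,S)
    if np.linalg.norm(X-tcp)>8 or np.linalg.norm(R-R1)>.08: m=-99
    return q,m
def path(q,W,ys,stop):
    m=999;M=[]
    for w in W:
        q,k=leg(q,w,ys,stop=stop);m=min(m,k);M.append(round(k))
        if m<stop: break
    return q,m,M
def worker(seed):
    rng=np.random.default_rng(seed);best=(-26,);t0=time.time();u=rng.uniform;n=0
    q0=np.array(data()[-1][0])
    while time.time()-t0<75:
        n+=1;ys=int(rng.choice([-1,1]));b=u(-120,220);t=u(34,48);bn=u(85,110)
        W=[(u(330,440),u(-260,-100),u(130,300),u(-60,180),u(0,25)) for _ in range(int(rng.integers(0,3)))]
        W+=[(428,-271,150,b,t),(428,-271,54,b,t),(428,-271,130,b,t)]
        W+=[(u(400,560),u(-200,0),u(110,220),u(40,180),u(0,60)) for _ in range(int(rng.integers(0,3)))]
        W+=[(584,125,110,bn,t),(584,125,54,bn,t)]
        q,m,M=path(q0,W,ys,best[0])
        if m>best[0]: best=(m,ys,W,M,q)
    return best,n
if __name__=='__main__':
    np.set_printoptions(suppress=True,linewidth=220)
    with Pool(4) as po: R=po.map(worker,range(4))
    for b,n in sorted(R,key=lambda r:-r[0][0]):
        print(n,b[0])
        if len(b)>1:
            print(' ys',b[1],b[3],b[4].round(2))
            for w in b[2]:print('   ',np.round(w,0))
E
export OMP_NUM_THREADS=1; timeout 130 python3 rs.py
```

```text
11:31:42 up 26 min,  0 users,  load average: 0.36, 0.86, 0.65
420 -26
443 -26
441 -26
441 -26
```

```bash
cat > rs2.py <<'E'
from rs import *
def back(seed):
    rng=np.random.default_rng(seed);u=rng.uniform;t0=time.time();out=[];st=[0,0]
    while time.time()-t0<55:
        ys=-1;bn=u(80,110);t=u(18,48);R=orient(bn,t,ys);tcp=np.array([584,125,54])+19*R[:,0]
        q0=np.array([u(.4,.8),u(.85,1.1),u(-1.25,-.4),u(1.8,2.2),u(-1,1),u(.2,1),u(-1,1)])
        q,e1,e2=ik(p,tcp,R,q0,w=.002)
        if e1>2 or e2>.02: continue
        c0=clear(q).min();st[0]+=1
        if c0<0: continue
        st[1]+=1;qn=q
        for _ in range(4):
            b=u(-60,220);W=[(584,125,105,bn,t)]+[(u(400,560),u(-230,40),u(110,220),u(0,180),u(0,60)) for _ in range(int(rng.integers(0,2)))]+[(428,-271,125,b,t),(428,-271,54,b,t)]
            q,m,M=path(qn,W,ys,-12)
            if m>-12: out.append((m,bn,t,b,q.round(2),[np.round(w).astype(int).tolist() for w in W],M))
    return out,st
def forw(seed):
    rng=np.random.default_rng(seed);u=rng.uniform;t0=time.time();out=[];q0=np.array(data()[-1][0]);n=0
    while time.time()-t0<55:
        n+=1;ys=int(rng.choice([-1,1]));b=u(-180,180);t=u(18,48)
        W=[(u(330,460),u(-270,-100),u(130,300),u(-180,180),u(0,25)) for _ in range(int(rng.integers(0,3)))]+[(428,-271,150,b,t),(428,-271,54,b,t)]
        q,m,M=path(q0,W,ys,-12)
        if m>-12: out.append((m,ys,b,t,q.round(2),[np.round(w).astype(int).tolist() for w in W],M))
    return out,n
def both(s): return forw(s) if s>=2 else back(s)
if __name__=='__main__':
    np.set_printoptions(suppress=True,linewidth=220)
    with Pool(4) as po: R=po.map(both,range(4),chunksize=1)
    print('BACK',[r[1] for r in R[:2]])
    for o in sorted(R[0][0]+R[1][0],key=lambda o:-o[0])[:14]: print(round(o[0]),np.round(o[1:4]),o[4],o[5],o[6])
    print('FORW',[r[1] for r in R[2:]])
    for o in sorted(R[2][0]+R[3][0],key=lambda o:-o[0])[:20]: print(round(o[0]),o[1],np.round(o[2:4]),o[4],o[5],o[6])
E
export OMP_NUM_THREADS=1; timeout 130 python3 rs2.py; uptime
```

```text
BACK [[272, 46], [257, 40]]
2 [ 98.  45. 214.] [ 0.64  0.98 -0.85  1.92  0.91  1.56  1.4 ] [[584, 125, 105, 98, 45], [428, -271, 125, 214, 45], [428, -271, 54, 214, 45]] [2, 2, 4]
FORW [521, 461]
15 1 [-0. 24.] [ 1.32  0.81 -1.12  2.54  2.01  0.58  0.1 ] [[411, -222, 159, -52, 6], [360, -113, 142, 6, 14], [428, -271, 150, 0, 24], [428, -271, 54, 0, 24]] [35, 39, 55, 15]
11 1 [-18.  24.] [ 1.24  0.81 -1.16  2.56  1.96  0.74 -0.23] [[336, -239, 276, -58, 11], [428, -271, 150, -18, 24], [428, -271, 54, -18, 24]] [71, 81, 11]
6 -1 [-88.  20.] [-0.16  0.77  0.64  2.31 -1.01  0.12 -1.8 ] [[428, -271, 150, -88, 20], [428, -271, 54, -88, 20]] [31, 6]
6 1 [-22.  24.] [ 1.28  0.87 -1.28  2.56  1.87  0.87 -0.25] [[385, -137, 133, -95, 3], [428, -271, 150, -22, 24], [428, -271, 54, -22, 24]] [6, 11, 7]
5 -1 [-90.  22.] [-0.2   0.79  0.66  2.3  -0.89  0.11 -1.98] [[403, -211, 158, -76, 21], [428, -271, 150, -90, 22], [428, -271, 54, -90, 22]] [78, 29, 5]
4 -1 [-90.  23.] [-0.24  0.81  0.71  2.3  -0.96  0.13 -1.93] [[428, -271, 150, -90, 23], [428, -271, 54, -90, 23]] [28, 4]
3 -1 [-92.  27.] [-0.
[... 1362 characters left out ...]
 -271, 150, 8, 20], [428, -271, 54, 8, 20]] [42, -4]
-4 1 [-80.  36.] [ 0.22  0.74 -0.37  2.52  1.74  0.89 -1.64] [[375, -131, 190, -107, 11], [400, -240, 142, -70, 2], [428, -271, 150, -80, 36], [428, -271, 54, -80, 36]] [50, 22, -1, -4]
-5 1 [-33.  22.] [ 1.18  0.84 -1.23  2.56  1.82  0.92 -0.47] [[428, -271, 150, -33, 22], [428, -271, 54, -33, 22]] [38, -5]
-6 -1 [14. 20.] [ 1.21  0.72 -0.91  2.44  1.78  0.32 -2.56] [[428, -271, 150, 14, 20], [428, -271, 54, 14, 20]] [30, -6]
-7 1 [-85.  42.] [ 0.1   0.79 -0.3   2.49  1.63  0.95 -1.72] [[358, -261, 207, -47, 1], [428, -271, 150, -85, 42], [428, -271, 54, -85, 42]] [51, 24, -7]
 11:34:28 up 28 min,  0 users,  load average: 3.16, 1.86, 1.07
```

Emit:
carry_out(
  increments=[
    [93,-0.9,0,0,0,-7,0],
    [93,-0.9,0,0,0,-7,0],
    [93,-0.9,-0.3,0.2,0,0,0],
    [93,-0.9,-0.3,0.2,0,0,0],
    [93,-0.9,-0.3,0.2,0,0,0],
    [93,-0.9,-0.3,0.2,0,0,0],
    [93,-0.9,-0.3,0.2,0,0,0],
    [93,-0.9,-0.3,0.2,0,0,0],
  ],
)

```text
clock: 4.12
position: [360.4, -208.6, 472.0]
ee_rot: [3.122, 1.531, -0.59]
force: [0.6, -0.5, 0.0]
width: 92.8
```

Emit:
carry_out(
  increments=[
    [60,-0.9,-0.3,0.2,0,0,0],
    [30,-0.9,-0.3,0.2,0,0,0],
    [0,-0.9,-0.3,0.2,0,0,0],
    [0,-0.9,-0.3,0.2,0,0,0],
    [0,-0.9,-0.3,0.2,0,0,0],
    [0,-0.5,-0.3,0.2,0,0,0],
    [0,0,0,0,0,0,0],
    [0,0,0,0,0,0,0],
  ],
)

```text
clock: 4.78
position: [354.4, -140.7, 618.9]
ee_rot: [3.123, 1.53, -0.589]
force: [-0.2, -0.2, -1.1]
width: 44.2
```

```bash
python3 -c "
from h import *
to((450,-130,640),8)"
```

```text
t 4.7833 p [ 354.4 -140.7  618.9] x [ 0.034 -0.023 -0.999] y az -122.7 q [ 0.57  -0.105 -0.295  1.549 -0.018  1.655 -1.867] F [-0.223 -0.22  -1.13 ] w 44.21486244207906
tool units total [-0.601 -2.019 -2.518] per row [-0.075 -0.252 -0.315]
```

Emit:
carry_out(
  increments=[
    [0,-0.2,-0.45,-0.7,0,0,0],
    [0,-0.2,-0.45,-0.7,0,0,0],
    [0,0,-0.45,-0.7,0,0,0],
    [0,0,0,0,0,0,0],
    [0,0,-0.1,-0.15,0,0,0],
    [0,0,-0.1,-0.15,0,0,0],
    [0,0,0,0,0,0,0],
  ],
)

```text
clock: 5.37
position: [439.2, -140.3, 632.4]
ee_rot: [3.106, 1.532, -0.606]
force: [-0.4, 0.1, -0.3]
width: 0.9
```

Emit:
carry_out(
  increments=[
    [0,0,-0.1,-0.15,0,0,0],
    [0,0,-0.1,-0.15,0,0,0],
    [0,0,-0.1,-0.15,0,0,0],
    [0,0,0,0,0,0,0],
  ],
)

```text
clock: 5.7
position: [455.9, -139.5, 633.5]
ee_rot: [3.119, 1.53, -0.593]
force: [-0.4, 0.3, -0.3]
width: 1.0
```

Emit:
carry_out(
  increments=[
    [0,0,-0.1,-0.15,0,0,0],
    [0,0,-0.1,-0.15,0,0,0],
    [0,0,-0.1,-0.15,0,0,0],
    [0,0,0,0,0,0,0],
  ],
)

```text
clock: 6.03
position: [472.4, -139.2, 633.8]
ee_rot: [3.117, 1.531, -0.595]
force: [-0.8, -0.2, -0.6]
width: 0.7
```

Emit:
carry_out(
  increments=[
    [0,0,-0.1,-0.15,0,0,0],
    [0,0,-0.1,-0.15,0,0,0],
    [0,0,-0.1,-0.15,0,0,0],
    [0,0,0,0,0,0,0],
  ],
)

```text
clock: 6.37
position: [488.6, -138.9, 634.3]
ee_rot: [3.117, 1.531, -0.594]
force: [-0.0, 0.3, -0.9]
width: 0.3
```

Emit:
carry_out(
  increments=[
    [0,0,-0.1,-0.15,0,0,0],
    [0,0,-0.1,-0.15,0,0,0],
    [0,0,-0.1,-0.15,0,0,0],
    [0,0,0,0,0,0,0],
  ],
)

```text
clock: 6.7
position: [504.8, -138.6, 634.8]
ee_rot: [3.117, 1.531, -0.595]
force: [0.0, -0.5, 0.3]
width: 0.4
```

```bash
export OMP_NUM_THREADS=1; timeout 60 python3 - <<'E'
from h import *
st(); c=snap('side','pics/touch.png')
cv2.imwrite('pics/touch.png',cv2.resize(c['color'][0:300,0:400,::-1],None,fx=1.5,fy=1.5))
A=np.vstack([pts(load(n)).reshape(-1,3) for n in('top',)])
k=(abs(A[:,1]+140)<12)&(abs(A[:,2]-634)<12);print('duct x at y-140 z634:',np.percentile(A[k,0],[1,50,99]) if k.any() else None,k.sum())
E
```

```text
t 6.7 p [ 504.8 -138.6  634.8] x [ 0.033 -0.022 -0.999] y az -122.7 q [ 0.463  0.129 -0.382  1.283  0.068  1.704 -2.046] F [ 0.023 -0.48   0.342] w 0.4407323554264952
duct x at y-140 z634: [466.837 470.266 478.541] 264
```

Emit:
carry_out(
  increments=[
    [0,0,-0.1,-0.15,0,0,0],
    [0,0,-0.1,-0.15,0,0,0],
    [0,0,-0.1,-0.15,0,0,0],
    [0,0,-0.1,-0.15,0,0,0],
    [0,0,-0.1,-0.15,0,0,0],
    [0,0,0,0,0,0,0],
  ],
)

```text
clock: 7.25
position: [531.9, -138.1, 635.5]
ee_rot: [3.116, 1.531, -0.596]
force: [-0.4, 0.1, -0.0]
width: 0.4
```

Emit:
carry_out(
  increments=[
    [0,0,-0.1,-0.15,0,0,0],
    [0,0,-0.1,-0.15,0,0,0],
    [0,0,-0.1,-0.15,0,0,0],
    [0,0,0,0,0,0,0],
  ],
)

```text
clock: 7.58
position: [548.0, -137.9, 636.2]
ee_rot: [3.114, 1.531, -0.598]
force: [-0.4, -0.2, 0.3]
width: 0.5
```

```bash
uptime; python3 -c "
from h import *
st();to((420,-240,300),14)"
```

```text
11:37:02 up 31 min,  0 users,  load average: 0.48, 1.18, 0.93
t 7.5833 p [ 548.  -137.9  636.2] x [ 0.033 -0.022 -0.999] y az -122.7 q [ 0.423  0.197 -0.39   1.198  0.097  1.726 -2.083] F [-0.421 -0.154  0.305] w 0.532693373008364
t 7.5833 p [ 548.  -137.9  636.2] x [ 0.033 -0.022 -0.999] y az -122.7 q [ 0.423  0.197 -0.39   1.198  0.097  1.726 -2.083] F [-0.421 -0.154  0.305] w 0.532693373008364
tool units total [11.133  5.157  2.199] per row [0.795 0.368 0.157]
```

View pics/touch.png

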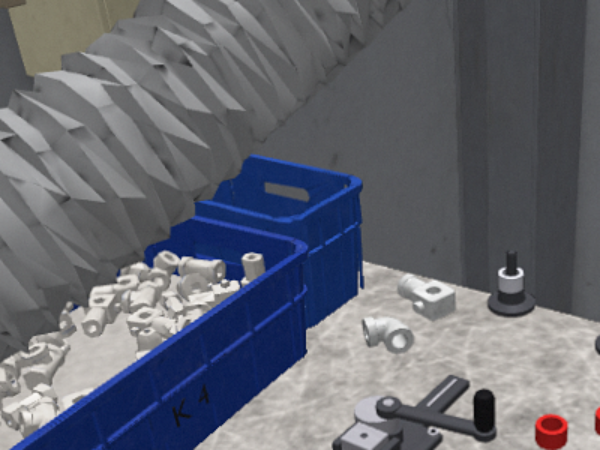

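The fingertips are now about 75 mm inside the drawn duct with no force, so the duct isn't solid. Top-down work is possible, and I'll still keep away from the post. Heading to the collar.

Emit:
carry_out(
  increments=[
    [93,0.3,0.5,0.5,0,-2.3,0],
    [93,0.6,0.4,0.3,0,0,0],
    [93,0.9,0.4,0.2,0,0,0],
    [93,0.9,0.4,0.2,0,0,0],
    [93,0.9,0.4,0.2,0,0,0],
    [93,0.9,0.4,0.2,0,0,0],
    [93,0.9,0.4,0.1,0,0,0],
    [93,0.9,0.4,0.1,0,0,0],
  ],
)

```text
clock: 8.25
position: [447.6, -192.7, 446.3]
ee_rot: [2.425, 1.569, -1.287]
force: [0.9, -0.2, -0.2]
width: 48.9
```

Emit:
carry_out(
  increments=[
    [93,0.9,0.3,0.1,-7,0,0],
    [93,0.9,0.3,0.1,-7,0,0],
    [93,0.9,0.3,0,-7,0,0],
    [93,0.9,0.3,0,-7,0,0],
    [93,0.9,0,0,-7,0,0],
    [93,0.9,0,0,-7,0,0],
    [93,0.5,0,0,-7,0,0],
    [93,0,0,0,0,0,0],
  ],
)

```text
clock: 8.92
position: [427.9, -222.3, 267.5]
ee_rot: [-0.552, 1.566, 2.88]
force: [0.8, 0.0, -0.2]
width: 92.9
```

```bash
python3 -c "
from h import *
to((428,-271,140),6)
c=snap('side');b=snap('top')
cv2.imwrite('pics/pre.png',np.hstack([cv2.resize(c['color'][110:270,320:520,::-1],(400,320)),cv2.resize(b['color'][200:360,330:530,::-1],(400,320))]))"
```

```text
t 8.9167 p [ 427.9 -222.3  267.5] x [-0.005  0.001 -1.   ] y az -73.4 q [ 0.702  0.246 -0.419  2.028  0.127  0.897 -1.067] F [ 0.789  0.004 -0.186] w 92.86033516314157
tool units total [4.246 1.568 0.445] per row [0.708 0.261 0.074]
```

View pics/pre.png

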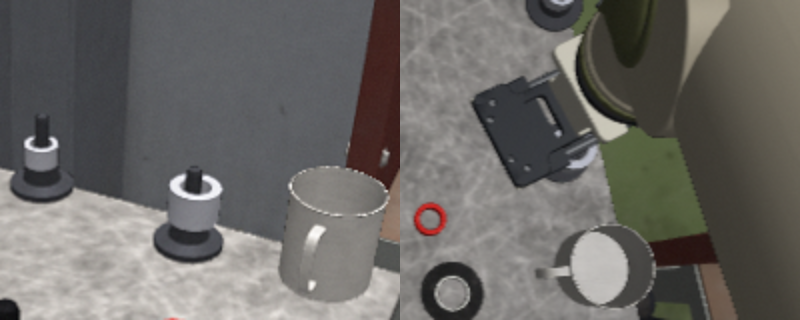

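The crop shows the larger collar on its stand at side pixels (417,206), with the gripper above it. The mug is clear, at about side (487,225).

```bash
python3 -c "
from h import *
c=load('side')
print(onz(c,[[417.3,204.2]],66), onz(c,[[417.1,194.5]],85), onz(c,[[414.4,230]],8))
t=dict(np.load('/tmp/top1.npz'))
to((428,-271.5,120),5)"
```

```text
[[ 425.21887799 -265.33738896   66.        ]] [[ 428.05157424 -267.50000333   85.        ]] [[ 426.03989912 -265.15748422    8.        ]]
t 9.0167 p [ 429.8 -222.9  270.5] x [-0.001 -0.001 -1.   ] y az -73.9 q [ 0.701  0.242 -0.418  2.024  0.126  0.9   -1.075] F [-0.379  0.566  0.56 ] w 93.04171121498352
tool units total [5.018 1.539 0.502] per row [1.004 0.308 0.1  ]
```

Emit:
carry_out(
  increments=[
    [93,0.8,0.3,0.1,0,0,0],
    [93,0.9,0.3,0.1,0,0,0],
    [93,1,0.3,0.1,0,0,0],
    [93,1,0.3,0.1,0,0,0],
    [93,0.9,0.3,0.1,0,0,0],
    [93,0,0,0,0,0,0],
    [93,0,0,0,0,0,0],
  ],
)

```text
clock: 9.6
position: [428.2, -270.5, 132.8]
ee_rot: [0.44, 1.569, -2.42]
force: [0.7, 0.1, 0.3]
width: 92.9
```

```bash
python3 -c "
from h import *
to((428,-270,33),6)
c=snap('side')
cv2.imwrite('pics/pre2.png',cv2.resize(c['color'][110:270,320:520,::-1],(600,480)))"
```

```text
t 9.6 p [ 428.2 -270.5  132.8] x [-0.001 -0.001 -1.   ] y az -73.9 q [ 0.7    0.448 -0.34   2.139  0.263  0.594 -1.119] F [0.74  0.07  0.295] w 92.90222254545556
tool units total [ 3.327 -0.019 -0.002] per row [ 0.554 -0.003 -0.   ]
```

View pics/pre2.png

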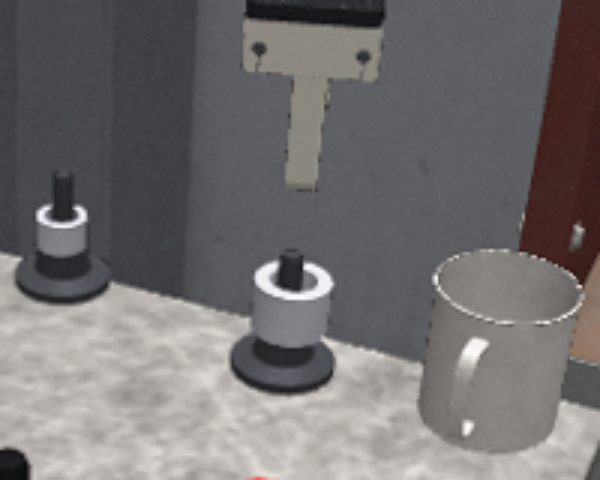

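```bash
python3 -c "
from h import *
s,p,R=pose();c=load('side')
print('tip seen',onz(c,[[420.7,172.5]],132.8),'expect',p-R[:,1]*50, p+R[:,1]*50, 'y',R[:,1])
print('collar',onz(c,[[320+292/3,110+279/3]],66),onz(c,[[320+290/3,110+252/3]],85))"
```

```text
tip seen [[ 424.37039438 -265.15296505  132.8       ]] expect [ 414.97527796 -222.25615271  133.7254376 ] [ 442.87086835 -318.28635024  133.91831015] y [ 0.2789559  -0.96030198  0.00192873]
collar [[ 426.70138275 -269.48113557   66.        ]] [[ 429.41850421 -268.8773326    85.        ]]
```

```bash
python3 -c "
from h import *
s,p,R=pose();c=load('side')
P=np.array([p,p-R[:,1]*46,p+R[:,1]*46,p-R[:,0]*84,[428,-270,66],[428,-270,85]])
u=cv2.projectPoints(P,np.asarray(c['rvec'],float),np.asarray(c['tvec'],float),c['intrinsics'],np.array([float(c['k1']),0,0,0]))[0].reshape(-1,2);print(u, (u-[320,110])*3)
Q=pts(c)
for a,b in((303,100),(303,150),(303,180),(310,60)): print(Q[110+b//3,320+a//3])
t=snap('top');D=pts(t);m=(D[...,2]>110)&(D[...,2]<160)&(abs(D[...,0]-428)<120)&(abs(D[...,1]+270)<120);print(m.sum(),D[m].mean(0) if m.any() else '')
"
```

```text
[[419.3479564  170.28120492]
 [417.44793412 182.35794791]
 [421.10309989 159.08538602]
 [423.29240944 126.97252586]
 [416.77733143 202.70985915]
 [417.60133724 193.90766602]] [[298.04386921 180.84361475]
 [292.34380236 217.07384372]
 [303.30929968 147.25615806]
 [309.87722833  50.91757759]
 [290.33199429 278.12957744]
 [292.80401171 251.72299807]]
[ 410.97241708 -210.27431021  215.8900012 ]
[ 408.83611451 -211.82837268  184.85036238]
[ 407.08711702 -211.38477424  166.79222991]
[ 402.71138778 -189.02914305  248.55809454]
29 [ 310.86846727 -381.0428614   134.07339579]
```

```bash
python3 -c "
from h import *
c=load('side');Q=pts(c)
for r in range(160,190,3): print(r,[Q[r,u].round(0).tolist() for u in(413,417,421)],c['color'][r,417])
import os;os.system('uptime')
s=sense();print(s['position'],s['width'],s['clock'])"
```

```text
11:38:48 up 33 min,  0 users,  load average: 0.31, 0.92, 0.87
160 [[799.0, -1322.0, -395.0], [415.0, -210.0, 184.0], [409.0, -212.0, 185.0]] [142 138 129]
163 [[798.0, -1322.0, -408.0], [414.0, -209.0, 179.0], [408.0, -210.0, 181.0]] [139 136 126]
166 [[796.0, -1322.0, -421.0], [415.0, -211.0, 173.0], [408.0, -211.0, 174.0]] [139 136 128]
169 [[792.0, -1313.0, -429.0], [414.0, -210.0, 168.0], [408.0, -214.0, 167.0]] [138 133 126]
172 [[794.0, -1321.0, -447.0], [416.0, -218.0, 158.0], [409.0, -218.0, 159.0]] [107 106  98]
175 [[793.0, -1320.0, -460.0], [778.0, -1326.0, -459.0], [758.0, -1316.0, -449.0]] [91 93 98]
178 [[788.0, -1309.0, -467.0], [774.0, -1317.0, -468.0], [754.0, -1309.0, -459.0]] [93 95 98]
181 [[791.0, -1323.0, -488.0], [771.0, -1312.0, -478.0], [754.0, -1312.0, -474.0]] [90 92 98]
184 [[791.0, -1325.0, -503.0], [773.0, -1321.0, -497.0], [756.0, -1321.0, -493.0]] [ 95  98 101]
187 [[791.0, -1328.0, -519.0], [772.0, -1322.0, -511.0], [758.0, -1332.0, -513.0]] [91 92 95]
[ 429.25445913 -270.26630806  134.31567323] 92.8028644795554 9.7
```

The open fingers' ends sit about 24 mm above the nominal TCP because the linkage fingers retract when open. I'll grasp a little lower to allow for that.

Emit:
carry_out(
  increments=[
    [93,0.8,0,0,0,0,0],
    [93,0.8,0,0,0,0,0],
    [93,0.8,0,0,0,0,0],
    [93,0.7,0,0,0,0,0],
    [93,0.4,0,0,0,0,0],
    [93,0,0,0,0,0,0],
  ],
)

```text
clock: 10.2
position: [428.5, -270.0, 27.3]
ee_rot: [1.205, 1.57, -1.652]
force: [0.5, 0.5, 0.2]
width: 93.3
```

Emit:
carry_out(
  increments=[
    [30,0,0,0,0,0,0],
    [30,0,0,0,0,0,0],
    [30,0,0,0,0,0,0],
    [30,0,0,0,0,0,0],
    [30,0,0,0,0,0,0],
    [30,0,0,0,0,0,0],
    [30,0,0,0,0,0,0],
    [30,0,0,0,0,0,0],
  ],
)

```text
clock: 10.87
position: [428.5, -271.2, 27.8]
ee_rot: [1.777, 1.568, -1.081]
force: [1.0, -2.5, 6.8]
width: 49.5
```

Emit:
carry_out(
  increments=[
    [30,-0.4,0,0,0,0,0],
    [30,-0.6,0,0,0,0,0],
    [30,-0.6,0,0,0,0,0],
    [30,-0.6,0,0,0,0,0],
    [30,-0.6,0,0,0,0,0],
    [30,-0.6,0,0,0,0,0],
    [30,-0.6,0,0,0,0,0],
    [30,0,0,0,0,0,0],
  ],
)

```text
clock: 11.53
position: [428.7, -270.7, 149.7]
ee_rot: [2.052, 1.567, -0.806]
force: [0.3, -2.0, -2.4]
width: 49.1
```

```bash
python3 -c "
from h import *
to((560,80,150),13)
c=snap('side');b=snap('top')
cv2.imwrite('pics/lift.png',np.hstack([cv2.resize(c['color'][110:270,320:520,::-1],(400,320)),cv2.resize(c['color'][240:370,170:340,::-1],(400,306))[:306].copy() if 0 else cv2.resize(c['color'][240:370,170:332,::-1],(400,320))]))"
```

```text
t 11.5333 p [ 428.7 -270.7  149.7] x [ 0.003 -0.003 -1.   ] y az -73.7 q [ 0.718  0.423 -0.362  2.125  0.252  0.63  -1.106] F [ 0.349 -1.951 -2.396] w 49.05990499852053
tool units total [-0.031 -9.992 -7.479] per row [-0.002 -0.769 -0.575]
```

View pics/lift.png

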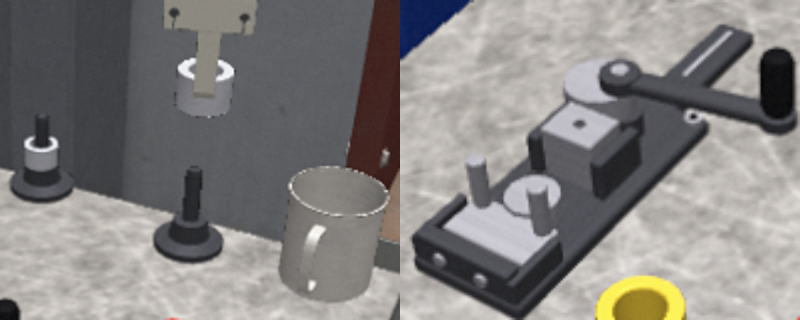

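The collar hangs upright in the fingers at crop (205,85), the post is empty, and the small collar is still at crop (40,150). The clamp is in clear view on the right.

```bash
python3 -c "
from h import *
S=load('side');T=load('top')
f=lambda x,y:((x-400)/2.469+170,y/2.4615+240)
g=lambda x,y:(x/4+190,y/4+205)
for n,z,a,b in(('pin1',62,(477,160),(97,80)),('pin2',62,(539,181),(108,163)),('seat',30,(532,194),(147,132)),('jaw',50,(579,124),(228,113)),('hub',64,(621,72),(305,97)),('grip',105,(777,56),(357,273))):
    A=onz(S,[f(*a)],z)[0,:2];B=onz(T,[g(*b)],z)[0,:2];print(n,A.round(1),B.round(1),((A+B)/2).round(1))
"
```

```text
pin1 [606.8 144.4] [609.8 142.8] [608.3 143.6]
pin2 [562.7 141.8] [562.2 142.8] [562.4 142.3]
seat [583.9 126.6] [584.  124.3] [584.  125.5]
jaw [581.6  76.9] [581.9  75.4] [581.8  76.1]
hub [577.1  34.5] [579.9  30.9] [578.5  32.7]
grip [469.9  20.5] [471.9  15.9] [470.9  18.2]
```

Emit:
carry_out(
  increments=[
    [30,0,0,0,-7,0,0],
    [30,0,0,0,-7,0,0],
    [30,0,0,0,-7,0,0],
    [30,0,0,0,-7,0,0],
    [30,0,0,0,-7,0,0],
    [30,0,0,0,-7,0,0],
    [30,0,0,0,-7,0,0],
    [30,0,0,0,-7,0,0],
  ],
)

```text
clock: 12.3
position: [427.1, -269.7, 145.7]
ee_rot: [-1.591, 1.569, 2.819]
force: [0.2, 0.1, -1.8]
width: 49.4
```

Emit:
carry_out(
  increments=[
    [30,0,0,0,-7,0,0],
    [30,0,0,0,-7,0,0],
    [30,0,0,0,0,0,0],
    [30,0,0,0,0,0,0],
  ],
)

```text
clock: 12.63
position: [427.1, -269.9, 146.0]
ee_rot: [-1.994, 1.569, 2.651]
force: [0.3, 0.3, -2.2]
width: 49.6
```

```bash
python3 -c "
from h import *
to((583.8,119.8,150),15)"
```

```text
t 12.6333 p [ 427.1 -269.9  146. ] x [-0.002  0.001 -1.   ] y az -3.9 q [ 0.959  0.489 -0.704  2.113  0.488  0.705 -0.137] F [ 0.269  0.264 -2.227] w 49.55040586218831
tool units total [ -0.131   4.323 -13.317] per row [-0.009  0.288 -0.888]
```

Emit:
carry_out(
  increments=[
    [30,-0.02,0.29,-0.88,0,0,0],
    [30,-0.02,0.29,-0.88,0,0,0],
    [30,-0.02,0.29,-0.88,0,0,0],
    [30,-0.02,0.29,-0.88,0,0,0],
    [30,-0.02,0.29,-0.88,0,0,0],
    [30,-0.02,0.29,-0.88,0,0,0],
    [30,-0.02,0.29,-0.88,0,0,0],
    [30,-0.02,0.29,-0.88,0,0,0],
  ],
)

```text
clock: 13.3
position: [510.9, -62.6, 151.3]
ee_rot: [-0.738, 1.569, -2.377]
force: [0.6, -1.0, -1.3]
width: 49.4
```

Emit:
carry_out(
  increments=[
    [30,0,0.29,-0.88,0,0,0],
    [30,0,0.29,-0.88,0,0,0],
    [30,0,0.29,-0.88,0,0,0],
    [30,0,0.29,-0.88,0,0,0],
    [30,0,0.29,-0.88,0,0,0],
    [30,0,0.29,-0.88,0,0,0],
    [30,0,0,0,0,0,0],
    [30,0,0,0,0,0,0],
  ],
)

```text
clock: 13.97
position: [573.0, 92.8, 151.0]
ee_rot: [-1.138, 1.57, -2.773]
force: [-0.5, -1.0, -2.1]
width: 49.1
```

```bash
python3 -c "
from h import *
to((583.8,119.8,80),4)"
```

```text
t 13.9667 p [573.   92.8 151. ] x [-0.001 -0.    -1.   ] y az -3.7 q [ 0.203  0.56  -0.676  1.949  0.482  0.8   -0.809] F [-0.506 -1.038 -2.139] w 49.146051109737755
tool units total [ 2.364  0.302 -0.921] per row [ 0.591  0.076 -0.23 ]
```

Emit:
carry_out(
  increments=[
    [30,0.3,0.08,-0.3,0,0,0],
    [30,0.6,0.08,-0.3,0,0,0],
    [30,0.6,0.08,-0.3,0,0,0],
    [30,0.6,0.06,0,0,0,0],
    [30,0,0,0,0,0,0],
    [30,0,0,0,0,0,0],
  ],
)

```text
clock: 14.47
position: [582.9, 116.1, 87.4]
ee_rot: [-0.873, 1.567, -2.51]
force: [-0.5, 0.2, -2.2]
width: 49.8
```

```bash
python3 -c "
from h import *
to((583.8,119.8,28),4)
c=snap('side')
cv2.imwrite('pics/above.png',cv2.resize(c['color'][220:370,150:350,::-1],(800,600)))"; uptime
```

```text
t 14.4667 p [582.9 116.1  87.4] x [-0.003 -0.002 -1.   ] y az -3.8 q [ 0.112  0.65  -0.608  1.967  0.566  0.703 -0.913] F [-0.451  0.227 -2.198] w 49.757983045989235
tool units total [ 1.98   0.026 -0.131] per row [ 0.495  0.007 -0.033]
 11:40:43 up 35 min,  0 users,  load average: 0.43, 0.76, 0.81
```

View pics/above.png

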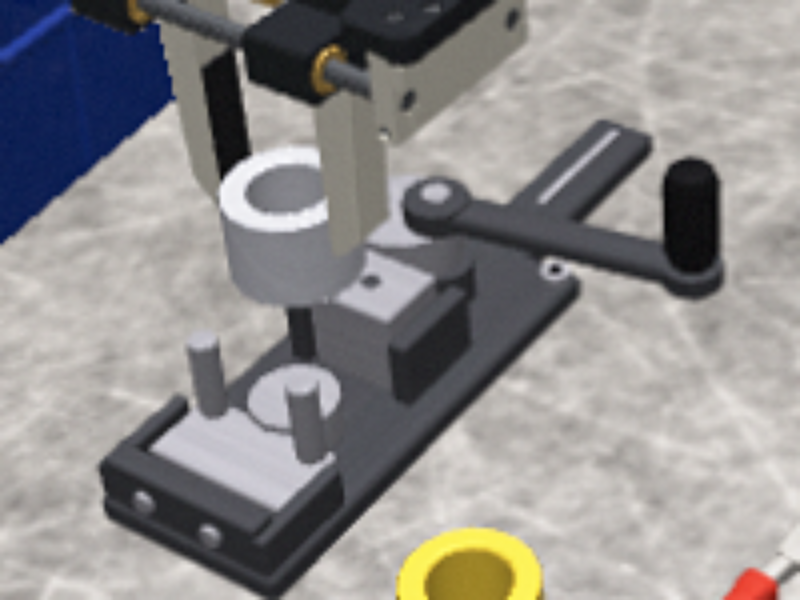

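```bash
export OMP_NUM_THREADS=1; timeout 30 python3 -c "
from h import *
from scipy.optimize import least_squares
c=load('side');z=125.6
v,u=np.mgrid[252:305,200:245];u=u.ravel();v=v.ravel()
W=onz(c,np.c_[u,v],z)[:,:2];col=c['color'][v,u].astype(int);Q=pts(c)[v,u]
m=(col.min(1)>185)&(abs(Q[:,2]-z)<8);print(m.sum(),Q[m].mean(0))
B=W[m];img=np.zeros((480,640),np.uint8);img[v[m],u[m]]=255
ct=max(cv2.findContours(img,cv2.RETR_EXTERNAL,cv2.CHAIN_APPROX_NONE)[0],key=len)[:,0].astype(float)
E=onz(c,ct,z)[:,:2]
# outer arc on left/bottom-left part
r=least_squares(lambda p:np.hypot(E[:,0]-p[0],E[:,1]-p[1])-25,E.mean(0),loss='soft_l1',f_scale=1.);print('collar centre',r.x,len(E),np.median(abs(r.fun)));print(sense()['position'])
"
```

```text
235 [585.71516275 122.51841489 124.08703364]
collar centre [577.26313288 117.17275896] 107 2.9615635068554376
[583.60497087 116.3229566   88.42371961]
```

Emit:
carry_out(
  increments=[
    [30,0.4,0,-0.12,0,0,0],
    [30,0.5,0,0,0,0,0],
    [30,0.5,0,0,0,0,0],
    [30,0.3,0,0,0,0,0],
    [30,0.1,0,0,0,0,0],
    [30,0,0,0,0,0,0],
  ],
)

```text
clock: 15.02
position: [583.9, 120.4, 34.2]
ee_rot: [-0.542, 1.569, -2.178]
force: [-0.4, 0.7, -1.5]
width: 49.3
```

Emit:
carry_out(
  increments=[
    [30,0.07,0,0,0,0,0],
    [30,0.07,0,0,0,0,0],
    [30,0,0,0,0,0,0],
  ],
)

```text
clock: 15.27
position: [584.4, 120.5, 30.7]
ee_rot: [0.464, 1.57, -1.172]
force: [0.2, -0.9, -1.3]
width: 49.4
```

```bash
python3 -c "
from h import *
st()"
```

```text
t 15.2667 p [584.4 120.5  30.7] x [ 0.    -0.001 -1.   ] y az -3.7 q [ 0.056  0.722 -0.537  1.998  0.649  0.597 -0.989] F [ 0.222 -0.949 -1.278] w 49.375734487448575
```

Continue down gently to contact.

Emit:
carry_out(
  increments=[
    [30,0.05,0,0,0,0,0],
    [30,0.05,0,0,0,0,0],
    [30,0,0,0,0,0,0],
  ],
)

```text
clock: 15.52
position: [584.4, 120.4, 27.9]
ee_rot: [0.425, 1.569, -1.21]
force: [-1.2, -1.0, 2.6]
width: 49.4
```

Emit:
carry_out(
  increments=[
    [30,0.04,0,0,0,0,0],
    [30,0,0,0,0,0,0],
  ],
)

```text
clock: 15.68
position: [584.5, 120.4, 27.7]
ee_rot: [0.6, 1.568, -1.035]
force: [-3.8, -2.4, 14.7]
width: 49.2
```

Emit:
carry_out(
  increments=[
    [60,0,0,0,0,0,0],
    [70,0,0,0,0,0,0],
    [80,0,0,0,0,0,0],
    [80,0,0,0,0,0,0],
    [80,0,0,0,0,0,0],
    [80,0,0,0,0,0,0],
    [80,0,0,0,0,0,0],
    [80,0,0,0,0,0,0],
  ],
)

```text
clock: 16.35
position: [584.1, 120.5, 26.1]
ee_rot: [-0.255, 1.57, -1.89]
force: [-0.1, 0.3, 0.4]
width: 79.7
```

Emit:
carry_out(
  increments=[
    [80,-0.4,0,0,0,0,0],
    [80,-0.8,0,0,0,0,0],
    [80,-0.8,0,0,0,0,0],
    [80,-0.8,0,0,0,0,0],
    [80,-0.8,0,0,0,0,0],
    [80,-0.8,0,0,0,0,0],
    [80,-0.8,0,0,0,0,0],
    [80,0,0,0,0,0,0],
  ],
)

```text
clock: 17.02
position: [586.0, 121.9, 187.6]
ee_rot: [1.73, 1.565, 0.095]
force: [0.9, 1.1, 1.3]
width: 80.2
```

```bash
python3 -c "
from h import *
st()
c=snap('side')
cv2.imwrite('pics/placed.png',cv2.resize(c['color'][220:370,150:350,::-1],(800,600)))"; uptime
```

```text
t 17.0167 p [586.  121.9 187.6] x [ 0.006  0.001 -1.   ] y az -3.7 q [ 0.176  0.537 -0.702  1.879  0.445  0.881 -0.81 ] F [0.914 1.054 1.274] w 80.22727857542152
 11:41:42 up 36 min,  0 users,  load average: 0.45, 0.69, 0.79
```

View pics/placed.png

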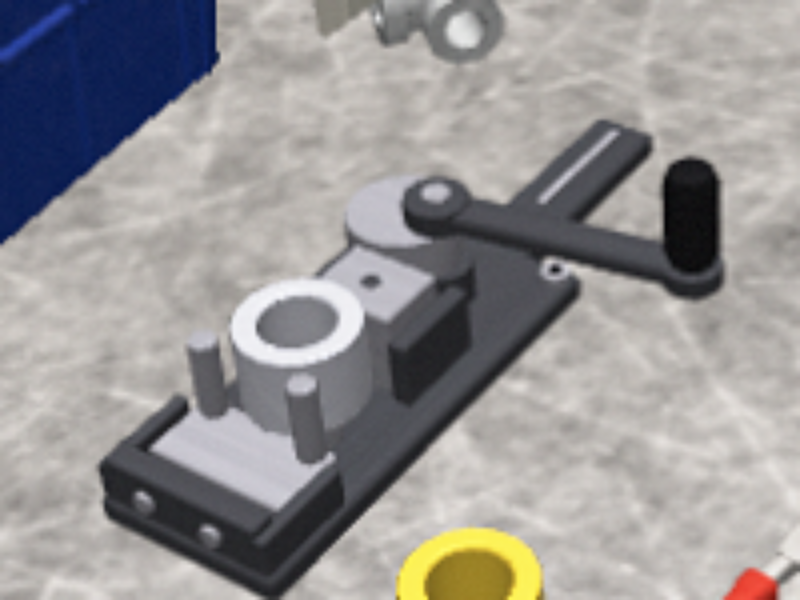

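The collar sits flat on the seat, with its ring at crop (298,322), between the jaw and the pins. The lever hasn't moved. Next I go to the grip.

Emit:
carry_out(
  increments=[
    [80,0,-0.6,0.62,0,0,0],
    [80,0,-0.6,0.62,0,0,0],
    [80,0,-0.6,0.62,0,0,0],
    [80,0,-0.6,0.62,0,0,0],
    [80,0,-0.6,0.62,0,0,0],
    [80,0,-0.6,0.62,0,0,0],
    [80,0,0,0,0,0,0],
    [80,0,0,0,0,0,0],
  ],
)

```text
clock: 17.73
position: [468.2, 15.2, 182.2]
ee_rot: [-0.416, 1.569, -2.053]
force: [0.6, 1.5, 0.6]
width: 80.1
```

```bash
python3 -c "
from h import *
s,p,R=pose();to((470.9,18.2,70),5)
c=np.array([578.7,31.7]);P=[]
for a in np.radians(187.3+np.linspace(0,79.8,15)): P.append(np.r_[c+109.5*np.array([np.cos(a),np.sin(a)]),70])
d=np.diff(P,axis=0)@R/30;print(d.round(2));print(P[-1])
"
```

```text
t 17.7333 p [468.2  15.2 182.2] x [-0.001 -0.002 -1.   ] y az -3.8 q [ 0.412  0.395 -0.749  2.151  0.403  0.737 -0.669] F [0.597 1.452 0.587] w 80.09365699903752
tool units total [ 3.741  0.087 -0.115] per row [ 0.748  0.017 -0.023]
[[ 0.    0.09  0.35]
 [ 0.    0.12  0.34]
 [ 0.    0.16  0.33]
 [ 0.    0.19  0.31]
 [ 0.    0.22  0.29]
 [ 0.    0.24  0.27]
 [ 0.    0.27  0.24]
 [ 0.    0.29  0.21]
 [ 0.    0.31  0.18]
 [ 0.    0.33  0.15]
 [-0.    0.34  0.12]
 [-0.    0.35  0.08]
 [-0.    0.36  0.05]
 [-0.    0.36  0.01]]
[573.16 -77.66  70.  ]
```

Emit:
carry_out(
  increments=[
    [80,0.7,0.09,-0.1,0,0,0],
    [80,0.8,0,0,0,0,0],
    [80,0.8,0,0,0,0,0],
    [80,0.8,0,0,0,0,0],
    [80,0.5,0,0,0,0,0],
    [80,0.1,0,0,0,0,0],
    [80,0,0,0,0,0,0],
  ],
)

```text
clock: 18.32
position: [472.1, 20.1, 70.5]
ee_rot: [-1.2, 1.569, -2.834]
force: [0.7, -0.6, 0.2]
width: 80.0
```

Emit:
carry_out(
  increments=[
    [10,0,0,0,0,0,0],
    [10,0,0,0,0,0,0],
    [10,0,0,0,0,0,0],
    [10,0,0,0,0,0,0],
    [10,0,0,0,0,0,0],
    [10,0,0,0,0,0,0],
    [10,0,0,0,0,0,0],
    [10,0,0,0,0,0,0],
  ],
)

```text
clock: 18.98
position: [472.1, 18.9, 71.5]
ee_rot: [0.054, 1.57, -1.582]
force: [-0.4, -0.8, 0.5]
width: 31.2
```

```bash
python3 -c "
from h import *
st()"; uptime
```

```text
t 18.9833 p [472.1  18.9  71.5] x [-0.    -0.001 -1.   ] y az -3.7 q [ 0.241  0.558 -0.564  2.251  0.645  0.492 -0.902] F [-0.38  -0.754  0.5  ] w 31.220898235690804
 11:42:39 up 37 min,  0 users,  load average: 0.39, 0.62, 0.76
```

Emit:
carry_out(
  increments=[
    [10,0,0,0,0,0,0],
    [10,0,0,0,0,0,0],
    [10,0,0,0,0,0,0],
    [10,0,0,0,0,0,0],
    [10,0,0,0,0,0,0],
  ],
)

```text
clock: 19.4
position: [474.2, 18.9, 71.5]
ee_rot: [1.495, 1.568, -0.141]
force: [7.1, -1.5, -3.8]
width: 20.3
```

Emit:
carry_out(
  increments=[
    [10,0,0.09,0.35,0,0,0],
    [10,0,0.12,0.34,0,0,0],
    [10,0,0.16,0.33,0,0,0],
    [10,0,0.19,0.31,0,0,0],
    [10,0,0,0,0,0,0],
  ],
)

```text
clock: 19.82
position: [486.0, -22.4, 71.4]
ee_rot: [-0.825, 1.569, -2.46]
force: [-4.5, 3.4, 7.1]
width: 20.1
```

```bash
python3 -c "
from h import *
s,p,R=st();d=p[:2]-np.array([578.7,31.7]);print(np.hypot(*d),np.degrees(np.arctan2(d[1],d[0]))%360)"
```

```text
t 19.8167 p [486.  -22.4  71.4] x [-0.001 -0.001 -1.   ] y az -3.7 q [ 0.336  0.572 -0.576  2.22   0.641  0.517 -0.804] F [-4.541  3.401  7.14 ] w 20.144811321643495
107.34748539372926 210.28894917992343
```

Emit:
carry_out(
  increments=[
    [10,0,0.22,0.29,0,0,0],
    [10,0,0.24,0.27,0,0,0],
    [10,0,0.27,0.24,0,0,0],
    [10,0,0.29,0.21,0,0,0],
    [10,0,0.31,0.18,0,0,0],
    [10,0,0,0,0,0,0],
  ],
)

```text
clock: 20.32
position: [518.7, -64.5, 70.9]
ee_rot: [-0.87, 1.558, -2.508]
force: [-16.2, -8.5, 19.1]
width: 19.9
```

```bash
python3 -c "
from h import *
s,p,R=st();c=np.array([578.7,31.7]);d=p[:2]-c;a0=np.degrees(np.arctan2(d[1],d[0]))%360;print(np.hypot(*d),a0)
P=[np.r_[c+109.5*np.array([np.cos(a),np.sin(a)]),0] for a in np.radians(np.linspace(a0,266.7,6))];print((np.diff(P,axis=0)@R/30).round(2))"
```

```text
t 20.3167 p [518.7 -64.5  70.9] x [-0.01  -0.008 -1.   ] y az -3.8 q [ 0.418  0.609 -0.589  2.134  0.626  0.587 -0.696] F [-16.217  -8.531  19.147] w 19.85755950779287
113.33406053725575 238.05039654801163
[[-0.    0.33  0.16]
 [-0.    0.34  0.12]
 [-0.    0.35  0.09]
 [-0.    0.36  0.05]
 [-0.    0.36  0.01]]
```

Emit:
carry_out(
  increments=[
    [10,-0.03,0.34,0.13,0,0,0],
    [10,-0.03,0.35,0.09,0,0,0],
    [10,0,0.36,0.06,0,0,0],
    [10,0,0,0,0,0,0],
  ],
)

```text
clock: 20.65
position: [548.6, -77.7, 71.4]
ee_rot: [-0.85, 1.554, -2.491]
force: [-12.9, -14.9, 3.5]
width: 19.8
```

```bash
python3 -c "
from h import *
s,p,R=st();c=np.array([578.7,31.7]);d=p[:2]-c;a0=np.degrees(np.arctan2(d[1],d[0]))%360;print(np.hypot(*d),a0,s['torque'])
c=snap('side');cv2.imwrite('pics/lev.png',cv2.resize(c['color'][200:350,150:350,::-1],(800,600)))"
```

```text
t 20.65 p [548.6 -77.7  71.4] x [-0.013 -0.01  -1.   ] y az -4.0 q [ 0.436  0.638 -0.595  2.061  0.613  0.638 -0.651] F [-12.862 -14.898   3.503] w 19.82817405626016
113.43833247589447 254.6268775496216 [-3.453  2.771 -0.042]
```

View pics/lev.png

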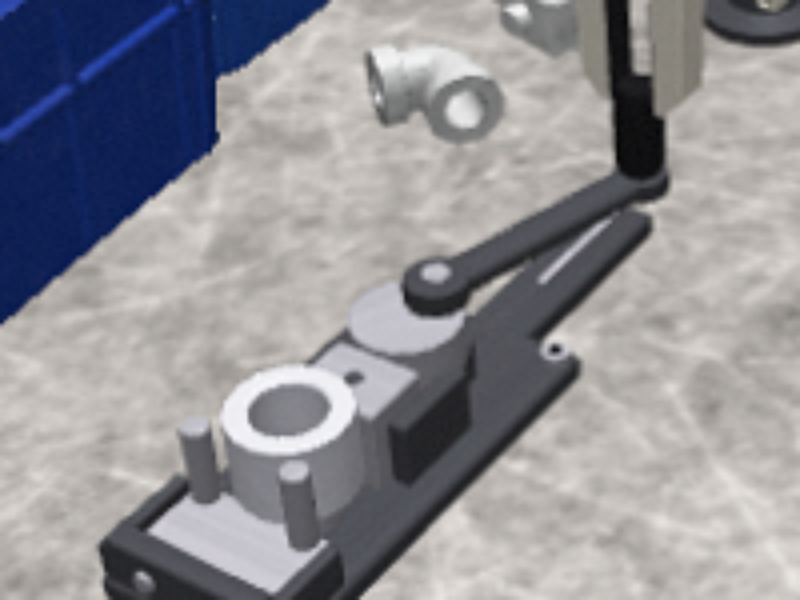

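```bash
uptime; python3 -c "
from h import *
c=load('side')
h=onz(c,[[150+435/4,200+270/4]],64)[0];g=onz(c,[[150+643/4,200+182/4]],61)[0];r1=onz(c,[[150+542/4,200+282/4]],14)[0];r2=onz(c,[[150+608/4,200+224/4]],14)[0]
d=g-h;print(h,g,np.hypot(*d[:2]),np.degrees(np.arctan2(d[1],d[0]))%360);d=r2-r1;print('rib',np.degrees(np.arctan2(d[1],d[0]))%360)
s,p,R=st()"
```

```text
11:43:55 up 38 min,  0 users,  load average: 0.25, 0.53, 0.71
[580.70558888  31.29999244  64.        ] [539.34730687 -63.48638796  61.        ] 103.41646580089078 246.42684134738047
rib 265.49105243059967
t 20.7 p [548.5 -77.4  71.4] x [-0.013 -0.01  -1.   ] y az -4.0 q [ 0.436  0.638 -0.595  2.062  0.614  0.637 -0.652] F [-10.937 -16.309   1.825] w 19.650671514352986
```

Emit:
carry_out(
  increments=[
    [10,0,0.25,0,0,0,0],
    [10,0,0.25,-0.01,0,0,0],
    [10,0,0.25,-0.02,0,0,0],
    [10,0,0,0,0,0,0],
    [10,0,0,0,0,0,0],
  ],
)

```text
clock: 21.12
position: [571.2, -80.3, 71.4]
ee_rot: [-0.705, 1.553, -2.346]
force: [-8.9, -21.0, 3.0]
width: 20.2
```

```bash
python3 -c "
from h import *
s,p,R=st();c=np.array([579.2,31.7]);d=p[:2]-c;a0=np.degrees(np.arctan2(d[1],d[0]))%360;print(np.hypot(*d),a0,s['torque'])
c=snap('side');cv2.imwrite('pics/end.png',cv2.resize(c['color'][200:350,150:350,::-1],(800,600)))"
```

```text
t 21.1167 p [571.2 -80.3  71.4] x [-0.013 -0.013 -1.   ] y az -4.0 q [ 0.432  0.658 -0.596  2.011  0.608  0.669 -0.635] F [ -8.892 -21.038   3.045] w 20.223356720940693
112.28343167048538 265.895891564467 [-5.167  2.3    0.13 ]
```

View pics/end.png

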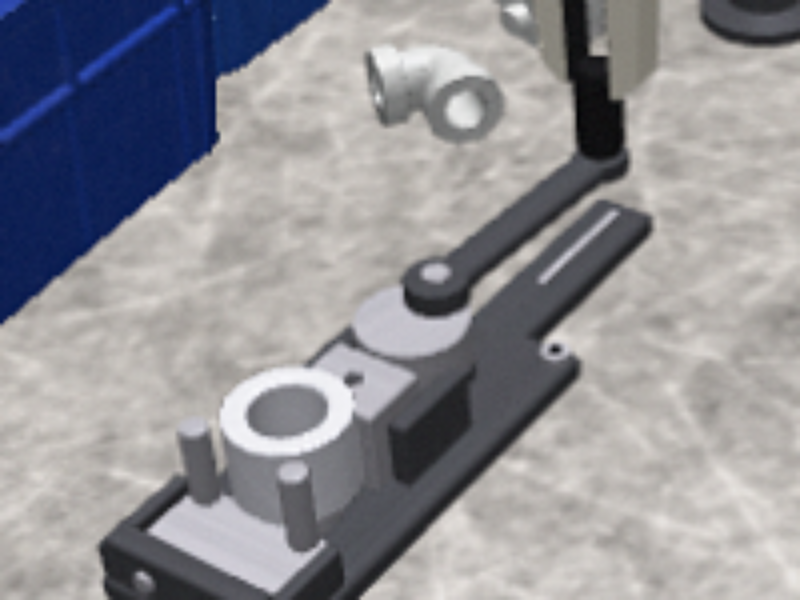

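```bash
uptime; python3 -c "
from h import *
c=load('side')
h=onz(c,[[150+435/4,200+270/4]],64)[0];g=onz(c,[[150+601/4,200+158/4]],61)[0]
d=g-h;print(h,g,np.hypot(*d[:2]),np.degrees(np.arctan2(d[1],d[0]))%360)
for n,a in(('pin1',(196,424)),('pin2',(294,467))): print(n,onz(c,[[150+a[0]/4,200+a[1]/4]],62)[0])
# collar top ring centre
Q=pts(c);v,u=np.mgrid[285:320,200:245];q=Q[v,u].reshape(-1,3);col=c['color'][v,u].reshape(-1,3).astype(int);m=(col.min(1)>190)&(abs(q[:,2]-66)<6)
W=onz(c,np.c_[u.ravel(),v.ravel()][m],66)[:,:2].astype(np.float32);print(m.sum(),cv2.minEnclosingCircle(W))
st()"
```

```text
11:45:16 up 39 min,  0 users,  load average: 0.11, 0.42, 0.65
[580.70558888  31.29999244  64.        ] [564.15582843 -70.66470461  61.        ] 103.2990513790604 260.7807911208227
pin1 [608.25021594 147.69548156  62.        ]
pin2 [562.13212503 149.27232021  62.        ]
365 ((578.1898803710938, 135.3717803955078), 30.598268508911133)
t 21.1667 p [571.2 -80.3  71.4] x [-0.012 -0.013 -1.   ] y az -4.0 q [ 0.432  0.658 -0.596  2.011  0.608  0.669 -0.635] F [ -9.88  -22.039   2.892] w 19.807960384905446
```

Emit:
carry_out(
  increments=[
    [10,0,0.03,0.1,0,0,0],
    [10,0,0,0,0,0,0],
    [10,0,0,0,0,0,0],
  ],
)

```text
clock: 21.42
position: [572.1, -80.5, 71.4]
ee_rot: [-0.825, 1.556, -2.464]
force: [-9.6, -14.8, -0.5]
width: 20.2
```

```bash
python3 -c "
from h import *
s,p,R=st();print(s['torque'])
c=load('side')
h=onz(c,[[150+435/4,220+191/4]],64)[0]
for px in((150+693/4,220+271/4),):
  g=onz(c,[px],61)[0];d=g-h;print(h,g,np.hypot(*d[:2]),np.degrees(np.arctan2(d[1],d[0]))%360)
"
```

```text
t 21.4167 p [572.1 -80.5  71.4] x [-0.012 -0.009 -1.   ] y az -3.9 q [ 0.437  0.659 -0.599  2.009  0.606  0.669 -0.629] F [ -9.583 -14.776  -0.456] w 20.22819828722479
[-3.369  2.308  0.114]
[580.338  31.844  64.   ] [467.413  24.545  61.   ] 113.16035643176865 183.69842204642947
```

Emit:
carry_out(
  increments=[
    [10,0,0.02,0.1,0,0,0],
    [10,0,0,0.08,0,0,0],
    [10,0,0,0,0,0,0],
    [10,0,0,0,0,0,0],
    [10,0,0,0,0,0,0],
    [10,0,0,0,0,0,0],
  ],
)

```text
clock: 21.92
position: [572.9, -80.8, 71.4]
ee_rot: [-1.196, 1.56, -2.831]
force: [-8.4, -1.2, -3.9]
width: 20.2
```

```bash
python3 -c "
from h import *
s,p,R=st();print(s['torque'],s['qvel'])
c=snap('side');o=pts(c);T=snap('top')
# small collar and castings unchanged?
a=dict(np.load('/tmp/top1.npz'))
print('small',[o[v,u].round(0) for u,v in((341,190),(257,222),(285,197))])
Q=pts(c);m=lambda b:Q[b]
v,u=np.mgrid[285:335,200:245];q=Q[v,u].reshape(-1,3);k=(abs(q[:,2]-66)<3)&(q[:,1]>95)&(q[:,1]<165)&(q[:,0]>550)&(q[:,0]<620);W=q[k][:,:2].astype(np.float32);print('collar top',k.sum(),cv2.minEnclosingCircle(W),q[k].mean(0))
"
```

```text
t 21.9167 p [572.9 -80.8  71.4] x [-0.01  -0.003 -1.   ] y az -3.7 q [ 0.444  0.661 -0.604  2.008  0.604  0.667 -0.62 ] F [-8.396 -1.24  -3.896] w 20.227378235357023
[-0.253  2.133  0.191] [ 0.     0.001 -0.     0.001 -0.001  0.001 -0.001]
small [array([ 596., -286.,   41.]), array([ 693., -124.,   28.]), array([591., -72., 137.])]
collar top 388 ((578.8753051757812, 130.9678192138672), 29.799945831298828) [581.101 130.434  65.228]
```

```bash
python3 -c "
from h import *
print(close_job());"
```

```text
the job is handed in; nothing more can be done
None
```

The job is handed in at 21.9 s on the robot's clock. The larger collar stands on the clamp's seat and the gripper is still holding the lever at the cam's high point.

**What I did:**
- I picked the larger collar off its post (opening read 49.5 mm), lifted it about 120 mm, and set it on the seat until the wrist read about 15 N. Then I let go; a picture showed it standing flat between the jaw and the pins.
- I gripped the upright black grip and swung the lever round its circle, then moved the tool outward to relieve a sideways strain.

**Last checks:**
- **Lever angle:** the tool position gives about 1.39 to 1.40 rad. An earlier picture-based estimate gave about 1.35 rad. Both are inside the 1.18 to 1.62 window.
- **Holding force:** about 8 N along the lever's path, which matches the expected spring plus collar pressure. The sideways strain fell from 22 N to 1 N, and the arm was at rest.
- **Stop pins:** they look pushed back, but my picture readings only agree roughly (about 3 to 5 mm, where 2 to 3 mm was expected).
- **Collar:** its top reads 65 mm above the table, as it should when seated. Its horizontal position is only good to about 3 to 5 mm from the camera, so I could not confirm the 4 mm limit directly.
- **Bystanders:** the small collar and the elbow casting read where they were. The socket's check point was hidden behind the gripper in the last view. I did not re-measure the side cutters.

**Hanging duct:** it looked as if it blocked the clamp, so I probed it with the closed fingertips. They went about 75 mm into it with no force, so I worked straight down through it.

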